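Move the spice row into the new rack, mirrored

ROBOT

A 6-joint arm with a two-finger parallel gripper is mounted at the origin on a cart in front of the work surface, level with it; the furniture and walls round the work are solid. World frame = base frame: x ahead of the robot, y to its left, z up, the work surface at z = 0. Lengths are in m, angles in rad, forces in N, time in s.
With the tool pointing down it reaches from about 0.35 to 0.975 m from the base axis. Payload 7.1 kg.
Tool frame: the origin (TCP) lies midway between the tips of the shut fingers; the grasp point (between the pads) lies 19 mm behind it; z points along the fingers, y is the line along which they close (so a half turn about z gives the same grasp; the last joint's range is limited). The gripper opens to 88 mm and grips with 3 to 60 N. Pads are 20 mm wide; open, the fingers measure 115 mm over their backs; the gripper's body (75 mm by 178 mm) begins 61 mm behind the grasp point.
Start: joints at [-1.159, 0.423, 1.63, -0, 1.089, -0.019], TCP at [0.261, -0.568, 0.195] pointing down, gripper open.
Joint ranges: [-3, 3], [-0.9, 2.11], [0.09, 2.58], [-1.31, 4.45], [0.11, 2.69], [-2.54, 2.54]. Speed limits (rad/s): [2.39, 2.39, 3.01, 3.14, 3.14, 3.14].

INTERFACE

Orientations are given as a 3x3 rotation matrix whose columns are the frame's x, y, z axes.
In Python, from workcell import arm, cams, order gives the robot as it stands.
- The arm moves only by the shell command python3 -m inch 'ROWS' [OPENING]. ROWS is JSON, a list of rows, each a list of 2 entries, a list of its own where there are three numbers: the shift along the tool's x, y, z scaled (see below), then the turn, a rotation vector about the tool's x, y, z scaled (see below). A call has 1 to 20 rows; each row shifts and turns the commanded pose from where the row before left it, along the tool's axes as they then stand; what a row does not reach is not made up. The controller multiplies each number of a shift by 25 mm and each number of a turn by 6 degrees. A row lasts 1/8 s, in which the tool goes at most 62.5 mm and 10.7 degrees, less where a joint would pass 70% of its speed; a pose out of reach is approached as far as the arm can. A call with a number of a shift or a turn outside -1 to 1 is refused whole. A call with a gripper value outside its range is refused whole. OPENING is the closure, from -1 (fully open) to 1 (shut), set as the call begins (- or left out, the last holds). The fingers move at their own pace and stop on an object; the grip force is fixed at half the most. Time passes only in rows, so rows that do not move let the fingers close. It gives the time, the measured TCP pose, the force, the opening and the grip force at its end, in the units of the state.
- arm.get_obs(): the state, without advancing time (a new reading comes with each control period).
- cams.get_image(name): name is "scene" or "top" or "wrist"; returns a dict with "frame" (480x640x3 uint8, blue, green, red), "K" (3x3 intrinsics, pixels), "world_to_cam" (4x4, takes a point from world to camera coordinates). Camera axes: x right, y down, z forward; pixel columns grow to the right and rows downward; lengths in m; the calibration is good to about 2 mm. A picture is of the moment at which its call begins. There is no depth.
- order.job_done(): hands the job in; it is judged then, once.
The state is a dict: "time_s": time; "joints": joint angles; "dq": joint speeds; "effort": joint torques, N m; "tool_pos": TCP position; "eef_rot": TCP orientation; "force": force on the tool from outside, world axes, zero at the start; "ft_torque": the same for the moment, N m; "width": opening from 0.0 (shut) to 1.0 (fully open); "finger_force": force on a finger pad.
Only numpy, scipy, OpenCV 4.12 (cv2) and the standard library are available. Lean on these libraries where they do the work, as an engineer would, in place of code of your own. Each camera call takes 0.05 s, during which the arm holds its last target. There are 200 camera calls.

TASK

Move the four containers (red-capped jar, yellow-capped jar, shaker and tin) from the dark old rack into the empty pale rack, one to a compartment, keeping their order counted from the carrying handle: what stood next to the handle in the old rack stands next to the handle in the new one, and so on. The handles are at opposite ends, so seen from the robot the row ends up reversed from left to right. Leave all four standing upright on the rack's floor, and never tip one over; the cork mats stay in the old rack.

Things in the scene. Friction and masses are not known exactly. Their poses are not given: they have to be found in the camera images.
- old_rack: the dark wooden rack, 318 (y) x 88 (x) mm, fixed, four open 72 x 72 mm compartments in a row centred at y -117, -39, 39, 117 mm, x 0 in its frame; their floor is 10 mm above the worktop, walls up to 34 mm. +y is to the robot's left, within 0.2 rad. It is full at the start. Carrying handle (88 mm high) on its +y (left) end only. Origin: centre of underside, at worktop height.
- new_rack: the pale wooden rack, 318 (y) x 88 (x) mm, fixed, four open 72 x 72 mm compartments in a row centred at y -117, -39, 39, 117 mm, x 0 in its frame; their floor is 10 mm above the worktop, walls up to 34 mm. +y is to the robot's left, within 0.2 rad. It is empty at the start. Carrying handle (88 mm high) on its -y (right) end only. Origin: centre of underside, at worktop height.
- red_jar: glass spice jar with a red screw cap, the tallest: round, 45 mm across, 106 mm high; the cap is its upper 21 mm. Loose, about 0.11 kg. Origin: centre of the underside; z points up through the cap.
- yellow_jar: spice jar with a yellow screw cap: 42 mm across, 96 mm high; the body is square (41 mm, 49 mm over its rounded corners) and turned by at most 0.3 rad from the rack's x; the round cap (41 mm) is its upper 20 mm. Loose, about 0.11 kg. Origin: centre of the underside; z points up.
- shaker: glass shaker with a domed grey metal top: round, 90 mm high, widest (44 mm) 30 mm above its underside, tapering to about 38 mm at 50 mm (it holds well there) and 31 mm at 66 mm; the top (34 mm across) is its upper 24 mm. Loose, about 0.10 kg. Origin: centre of the underside; z points up.
- tin: food tin, the lowest and widest: cylinder 57 mm across, 72 mm high. Loose, about 0.18 kg. Origin: centre of the underside; z points up.
- mat_red_jar: cork disc, 64 mm across and 3 mm thick, fixed on the old rack's floor under the red-capped jar at the start (its rim shows round it); it stays there and so marks the compartment from which the red-capped jar came. Origin: centre of the underside, within 5 mm of the compartment's centre.
- mat_yellow_jar: cork disc, 64 mm across and 3 mm thick, fixed on the old rack's floor under the yellow-capped jar at the start (its rim shows round it); it stays there and so marks the compartment from which the yellow-capped jar came. Origin: centre of the underside, within 5 mm of the compartment's centre.
- mat_shaker: cork disc, 64 mm across and 3 mm thick, fixed on the old rack's floor under the shaker at the start (its rim shows round it); it stays there and so marks the compartment from which the shaker came. Origin: centre of the underside, within 5 mm of the compartment's centre.
- mat_tin: cork disc, 64 mm across and 3 mm thick, fixed on the old rack's floor under the tin at the start (its rim shows round it); it stays there and so marks the compartment from which the tin came. Origin: centre of the underside, within 5 mm of the compartment's centre.
Not all that is in view belongs to the job. What is shaped like the red_jar but turquoise is not meant.

How it is judged:
At the end, for the whole second after the job is handed in: Each container stands in the pale rack's compartment whose y is minus that of its cork mat's compartment in the old rack: within 22 mm of its centre along each rack axis, underside within 6 mm of its floor, upright within 0.12 rad, slower than 0.02 m/s (((y of mat_red_jar in the frame of old_rack between -0.137 and -0.097 m and y of red_jar in the frame of new_rack between 0.095 and 0.139 m) or (y of mat_red_jar in the frame of old_rack between -0.059 and -0.019 m and y of red_jar in the frame of new_rack between 0.017 and 0.061 m) or (y of mat_red_jar in the frame of old_rack between 0.019 and 0.059 m and y of red_jar in the frame of new_rack between -0.061 and -0.017 m) or (y of mat_red_jar in the frame of old_rack between 0.097 and 0.137 m and y of red_jar in the frame of new_rack between -0.139 and -0.095 m)) and x of red_jar in the frame of new_rack between -0.022 and 0.022 m and z of red_jar in the frame of new_rack between 0.004 and 0.016 m and angle between each of red_jar, yellow_jar, shaker, tin's own z axis and vertical below 0.12 rad and linear speed of each of red_jar, yellow_jar, shaker, tin below 0.02 m/s and ((y of mat_yellow_jar in the frame of old_rack between -0.137 and -0.097 m and y of yellow_jar in the frame of new_rack between 0.095 and 0.139 m) or (y of mat_yellow_jar in the frame of old_rack between -0.059 and -0.019 m and y of yellow_jar in the frame of new_rack between 0.017 and 0.061 m) or (y of mat_yellow_jar in the frame of old_rack between 0.019 and 0.059 m and y of yellow_jar in the frame of new_rack between -0.061 and -0.017 m) or (y of mat_yellow_jar in the frame of old_rack between 0.097 and 0.137 m and y of yellow_jar in the frame of new_rack between -0.139 and -0.095 m)) and x of yellow_jar in the frame of new_rack between -0.022 and 0.022 m and z of yellow_jar in the frame of new_rack between 0.004 and 0.016 m and ((y of mat_shaker in the frame of old_rack between -0.137 and -0.097 m and y of shaker in the frame of new_rack between 0.095 and 0.139 m) or (y of mat_shaker in the frame of old_rack between -0.059 and -0.019 m and y of shaker in the frame of new_rack between 0.017 and 0.061 m) or (y of mat_shaker in the frame of old_rack between 0.019 and 0.059 m and y of shaker in the frame of new_rack between -0.061 and -0.017 m) or (y of mat_shaker in the frame of old_rack between 0.097 and 0.137 m and y of shaker in the frame of new_rack between -0.139 and -0.095 m)) and x of shaker in the frame of new_rack between -0.022 and 0.022 m and z of shaker in the frame of new_rack between 0.004 and 0.016 m and ((y of mat_tin in the frame of old_rack between -0.137 and -0.097 m and y of tin in the frame of new_rack between 0.095 and 0.139 m) or (y of mat_tin in the frame of old_rack between -0.059 and -0.019 m and y of tin in the frame of new_rack between 0.017 and 0.061 m) or (y of mat_tin in the frame of old_rack between 0.019 and 0.059 m and y of tin in the frame of new_rack between -0.061 and -0.017 m) or (y of mat_tin in the frame of old_rack between 0.097 and 0.137 m and y of tin in the frame of new_rack between -0.139 and -0.095 m)) and x of tin in the frame of new_rack between -0.022 and 0.022 m and z of tin in the frame of new_rack between 0.004 and 0.016 m); the robot touches nothing.
It fails at once if the red jar is tipped over (more than 0.7 rad) (angle between red_jar's own z axis and vertical above 0.7 rad).
It fails at once if the yellow jar is tipped over (more than 0.7 rad) (angle between yellow_jar's own z axis and vertical above 0.7 rad).
It fails at once if the shaker is tipped over (more than 0.7 rad) (angle between shaker's own z axis and vertical above 0.7 rad).
It fails at once if the tin is tipped over (more than 0.7 rad) (angle between tin's own z axis and vertical above 0.7 rad).
It also fails if it takes over 112 s, if anything falls off the work surface, if the arm or the gripper's body presses on something with over 40 N, if the wrist force passes 120 N, or if a joint passes its speed limit or range.

## Working session

There is one attempt and no reset: what is moved stays moved. The work goes in short steps, Python scripts to look and compute and a shell command to move; the robot and the scene stay as the last step left them, time stands still between calls to the robot, and variables do not carry over. Pictures are saved under pics/ and viewed, at most 14 in all, crops included, and the job is handed in when it is done.

```bash
mkdir -p pics; ls; python3 - <<'E'
from workcell import arm,cams
import cv2
o=arm.get_obs();print(o)
for n in("scene","top","wrist"):
    d=cams.get_image(n);cv2.imwrite(f"pics/{n}0.png",d["frame"]);print(n,d["K"].round(1).tolist(),d["world_to_cam"].round(3).tolist())
E
```

```text
pics
{'time_s': 0.0, 'joints': array([-1.15898770e+00,  4.23846810e-01,  1.63068113e+00, -1.13278866e-05,
        1.08861048e+00, -1.89594904e-02]), 'dq': array([-0.00058326, -0.00117262,  0.00020479, -0.00030538,  0.00102966,
        0.00100753]), 'effort': array([ 2.05949964e-04, -5.44625652e+01, -2.73658794e+01,  6.42834837e-02,
        2.29218788e-02, -1.63482678e-04]), 'tool_pos': array([ 0.26078334, -0.56733277,  0.19430149]), 'eef_rot': array([[ 9.08643085e-01,  4.17573166e-01, -6.27917258e-04],
       [ 4.17573638e-01, -9.08641988e-01,  1.41252082e-03],
       [ 1.92788070e-05, -1.54567897e-03, -9.99998805e-01]]), 'force': array([ 0.17458669, -0.07913008,  0.01407555]), 'ft_torque': array([0.03450211, 0.01162589, 0.03738367]), 'finger_force': 0.0, 'width': 0.9983864899961946}
scene [[471.0, 0.0, 325.4], [0.0, 471.0, 245.4], [0.0, 0.0, 1.0]] [[-0.577, -0.817, -0.002, 0.298], [-0.672, 0.475, -0.568, 0.322], [0.465, -0.326, -0.823, 0.931], [0.0, 0.0, 0.0, 1.0]]
top [[555.2, 0.0, 322.9], [0.0, 555.2, 234.2], [0.0, 0.0, 1.0]] [[0.346, -0.938, -0.0, -0.113], [-0.907, -0.334, -0.258, 0.465], [0.242, 0.089, -0.966, 1.552], [0.0, 0.0, 0.0, 1.0]]
wrist [[350.4, 0.0, 325.0], [0.0, 350.4, 234.9], [0.0, 0.0, 1.0]] [[0.416, -0.91, -0.002, -0.623], [-0.882, -0.403, 0.244, -0.028], [-0.223, -0.1, -0.97, 0.391], [0.0, 0.0, 0.0, 1.0]]
```

View pics/top0.png

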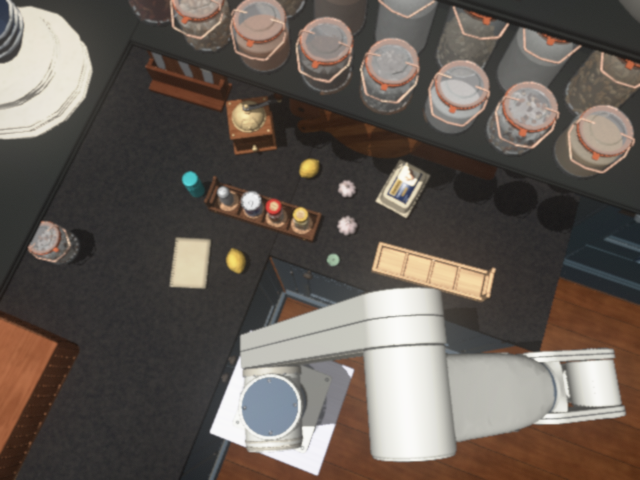

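View pics/scene0.png

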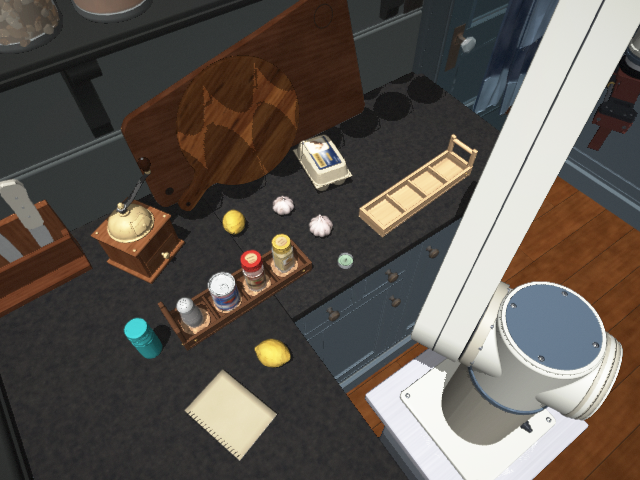

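The top view shows the dark rack from (207,190) to (320,235). From its handle at the left end it holds the shaker (226,195), tin (252,205), red-capped jar (273,210) and yellow-capped jar (300,218). The pale empty rack runs from (375,250) to (493,290), with its handle at the right. The jar shapes are red-capped at top (273,210) and turquoise at (193,183). The red-capped one in the dark rack fits, and I'll confirm that in an enlarged crop.

```bash
python3 - <<'E'
import cv2,numpy as np
t=cv2.imread("pics/top0.png");s=cv2.imread("pics/scene0.png")
r=lambda im,x,y,w,h:cv2.resize(im[y:y+h,x:x+w],(400,300),interpolation=cv2.INTER_CUBIC)
im=np.vstack([np.hstack([r(t,180,150,160,120),r(t,360,210,160,120)]),np.hstack([r(s,140,220,180,135),r(s,330,120,180,135)])])
cv2.imwrite("pics/crop1.png",im)
E
```

```text
(no output)
```

View pics/crop1.png

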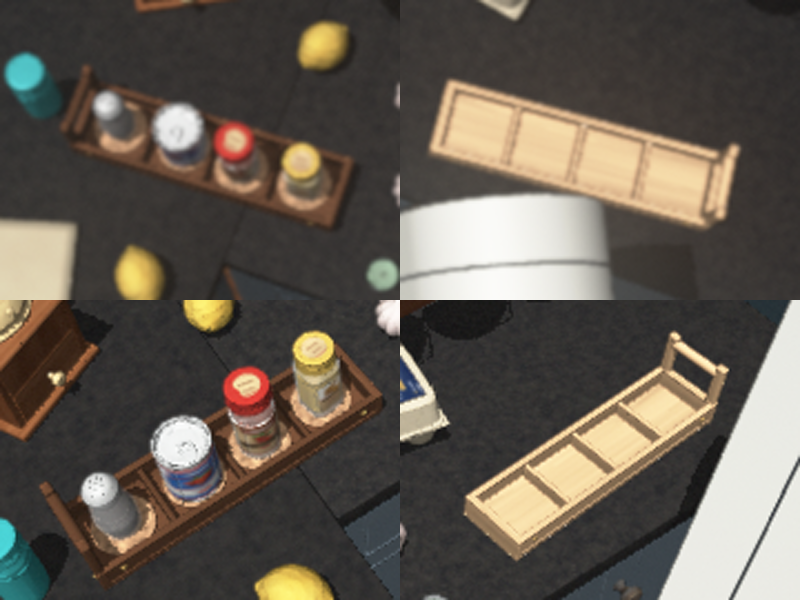

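The crop confirms it: the red-capped jar is third from the handle in the dark rack, beside the tin, and the turquoise decoy stands outside the rack. So from the handle the order is shaker, tin, red, yellow. Next I'll do a coarse triangulation from the two views.

```bash
cat >h.py <<'E'
import numpy as np,cv2
from workcell import arm,cams
def ray(px,K,T):
    R,t=T[:3,:3],T[:3,3];return -R.T@t,R.T@np.linalg.solve(K,[px[0],px[1],1])
def onz(px,c,z):
    o,d=ray(px,c["K"],c["world_to_cam"]);return o+d*(z-o[2])/d[2]
def tri(obs):
    A=0;b=0
    for px,c in obs:
        o,d=ray(px,c["K"],c["world_to_cam"]);d/=np.linalg.norm(d);P=np.eye(3)-np.outer(d,d);A=A+P;b=b+P@o
    return np.linalg.solve(A,b)
E
python3 - <<'E'
from h import *
t=cams.get_image("top");s=cams.get_image("scene")
T1=lambda x,y:(180+x/2.5,150+y/2.5);T2=lambda x,y:(360+(x-400)/2.5,210+y/2.5)
S1=lambda x,y:(140+x*.45,220+(y-300)*.45);S2=lambda x,y:(330+(x-400)*.45,120+(y-300)*.45)
P=dict(shaker=(T1(108,104),S1(99,487)),tin=(T1(179,127),S1(183,440)),red=(T1(234,140),S1(247,388)),yel=(T1(301,160),S1(314,351)),
oldNR=(T1(334,222),S1(380,400)),oldFR=(T1(352,162),S1(340,347)),
newFL=(T2(447,81),S2(467,500)),newNL=(T2(432,155),S2(518,545)),newNR=(T2(706,226),S2(712,410)))
for k,(a,b) in P.items():
    print(k,tri([(a,t),(b,s)]).round(4),onz(a,t,.034).round(3),onz(b,s,.034).round(3))
E
```

```text
shaker [0.4908 0.3716 0.084 ] [0.503 0.386 0.034] [0.522 0.371 0.034]
tin [0.4943 0.284  0.0783] [0.506 0.295 0.034] [0.522 0.278 0.034]
red [0.4928 0.2111 0.1078] [0.514 0.226 0.034] [0.539 0.194 0.034]
yel [0.4998 0.1323 0.0965] [0.518 0.142 0.034] [0.538 0.112 0.034]
oldNR [0.4652 0.0805 0.0034] [0.46  0.078 0.034] [0.447 0.09  0.034]
oldFR [0.5379 0.0839 0.0207] [0.537 0.084 0.034] [0.527 0.087 0.034]
newFL [ 0.5175 -0.1063  0.0236] [ 0.516 -0.105  0.034] [ 0.51  -0.101  0.034]
newNL [ 0.4315 -0.1163  0.0216] [ 0.426 -0.118  0.034] [ 0.428 -0.108  0.034]
newNR [ 0.4614 -0.4437  0.0125] [ 0.456 -0.439  0.034] [ 0.45  -0.424  0.034]
```

```bash
python3 -m inch '[[[0,0,-0.2],[0,0,-0.98]],[[0,0,-0.2],[0,0,-0.98]],[[0,0,-0.2],[0,0,-0.98]],[[0,0,-0.2],[0,0,-0.98]],[[0,0,-0.2],[0,0,-0.98]],[[0,0,-0.2],[0,0,-0.98]],[[0,0,-0.2],[0,0,-0.98]],[[0,0,-0.2],[0,0,-0.98]],[[0,0,-0.2],[0,0,-0.98]],[[0,0,-0.2],[0,0,-0.98]],[[0,0,-0.2],[0,0,-0.98]],[[0,0,-0.2],[0,0,-0.98]],[[0,0,0],[0,0,0]]]' && python3 -m inch '[[[0.93,0.75,0],[0,0,0]],[[0.93,0.75,0],[0,0,0]],[[0.93,0.75,0],[0,0,0]],[[0.93,0.75,0],[0,0,0]],[[0.93,0.75,0],[0,0,0]],[[0.93,0.75,0],[0,0,0]],[[0.93,0.75,0],[0,0,0]],[[0.93,0.75,0],[0,0,0]],[[0.93,0.75,0],[0,0,0]],[[0.93,0.75,0],[0,0,0]],[[0.93,0.75,0],[0,0,0]],[[0.93,0.75,0],[0,0,0]],[[0,0,0],[0,0,0]],[[0,0,0],[0,0,0]]]'; python3 - <<'E'
from h import *
c=cams.get_image("wrist");cv2.imwrite("pics/wrist1.png",c["frame"]);np.savez("w1.npz",K=c["K"],world_to_cam=c["world_to_cam"])
E
```

```text
time_s: 1.88
tool_pos: [0.2611, -0.568, 0.2553]
eef_rot: [[-0.09, 0.996, 0.0], [0.996, 0.09, -0.001], [-0.001, 0.0, -1.0]]
force: [-0.4, -0.5, -0.0]
width: 0.997
finger_force: 0.0
time_s: 3.62
tool_pos: [0.4592, -0.2698, 0.2549]
eef_rot: [[-0.091, 0.996, -0.0], [0.996, 0.091, -0.0], [-0.0, -0.0, -1.0]]
force: [-0.0, 1.1, -0.6]
width: 1.0
finger_force: 0.0
```

View pics/wrist1.png

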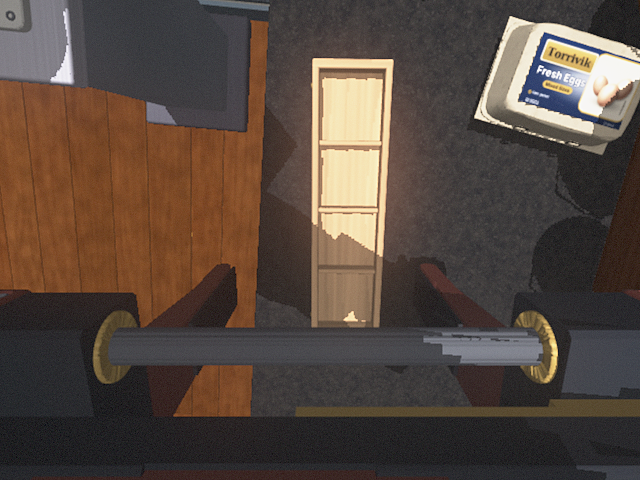

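The wrist view shows the pale rack empty. Its far-left rim corners are at (312,59) and (393,60), and the dividers at rows 143, 210 and 268; the handle end is hidden by the gripper. I'll refine this with a mask, and triangulate the rim against the top view.

```bash
python3 - <<'E'
from h import *
c=dict(np.load("w1.npz"));im=cv2.imread("pics/wrist1.png");t=cams.get_image("top")
h=cv2.cvtColor(im,cv2.COLOR_BGR2HSV)
m=cv2.inRange(h,(8,50,90),(25,170,255));m[:,:290]=0;m[:,410:]=0;m[:50]=0;m[330:]=0
m=cv2.morphologyEx(m,cv2.MORPH_CLOSE,np.ones((7,7)))
for r in (64,80,110,140,170,200,230,250):
    x=np.flatnonzero(m[r]);a,b=(onz((q,r),c,.034) for q in (x[0]-.5,x[-1]+.5))
    print(r,x[0],x[-1],a[:2].round(4),b[:2].round(4),np.linalg.norm(a-b).round(4),((a+b)/2)[:2].round(4))
for r in (59,143,210,268):
    print('div',r,onz((350,r),c,.034)[:2].round(4))
h2=cv2.cvtColor(t["frame"],cv2.COLOR_BGR2HSV);m2=cv2.inRange(h2,(8,50,90),(25,170,255));m2[:235]=0;m2[310:]=0;m2[:,:365]=0;m2[:,505:]=0
q=np.argwhere(m2)[:,::-1].astype(float)
print('t corners top', [q[np.argmin(q@np.array(v))] for v in ((1,1),(1,-1),(-.35,1),(-1,-1))])
FL=onz((393,59),c,.034);NL=onz((312,59),c,.034);print(FL,NL,'tri',tri([((393.5,59),c),((378.8,242.4),t)]),tri([((312,59),c),((372.8,272),t)]))
E
```

```text
64 312 393 [ 0.431  -0.1182] [ 0.519  -0.1103] 0.0884 [ 0.475  -0.1143]
80 307 392 [ 0.4268 -0.1346] [ 0.5201 -0.1263] 0.0936 [ 0.4734 -0.1304]
110 292 406 [ 0.4126 -0.1669] [ 0.5397 -0.1556] 0.1277 [ 0.4761 -0.1612]
140 295 409 [ 0.418  -0.1987] [ 0.5478 -0.1871] 0.1303 [ 0.4829 -0.1929]
170 290 409 [ 0.4145 -0.2326] [ 0.5527 -0.2203] 0.1387 [ 0.4836 -0.2265]
200 293 409 [ 0.4203 -0.2671] [ 0.5578 -0.2549] 0.1381 [ 0.4891 -0.261 ]
230 311 406 [ 0.4443 -0.3015] [ 0.5596 -0.2913] 0.1157 [ 0.5019 -0.2964]
250 311 388 [ 0.4463 -0.3266] [ 0.5413 -0.3181] 0.0954 [ 0.4938 -0.3224]
div 59 [ 0.4718 -0.1096]
div 143 [ 0.481  -0.1964]
div 210 [ 0.4892 -0.273 ]
div 268 [ 0.4969 -0.3454]
t corners top [array([379., 241.]), array([375., 253.]), array([494., 268.]), array([490., 296.])]
[ 0.51776192 -0.10550068  0.034     ] [ 0.4311044  -0.11319321  0.034     ] tri [ 0.51789735 -0.1050998   0.03049339] [ 0.4288214  -0.11519606  0.03144603]
```

```bash
python3 - <<'E'
from h import *
c=dict(np.load("w1.npz"));im=cv2.imread("pics/wrist1.png")
crop=im[45:335,290:415];cv2.imwrite("pics/crop2.png",cv2.resize(np.rot90(crop),None,fx=2.75,fy=2.75,interpolation=cv2.INTER_CUBIC))
# image: right=down rows (rotated ccw: new x = row, new y = 124-col)
t=cams.get_image("top");cv2.imwrite("pics/t2.png",t["frame"])
crop=cv2.resize(t["frame"][235:305,365:500],None,fx=5.9,fy=5.9,interpolation=cv2.INTER_CUBIC)
a=cv2.imread("pics/crop2.png");print(a.shape,crop.shape)
cv2.imwrite("pics/crop2.png",np.vstack([a[:, :796],crop[:250,:796] if crop.shape[1]>=796 else np.zeros((1,796,3),np.uint8)]))
E
```

```text
(344, 798, 3) (413, 796, 3)
```

View pics/crop2.png

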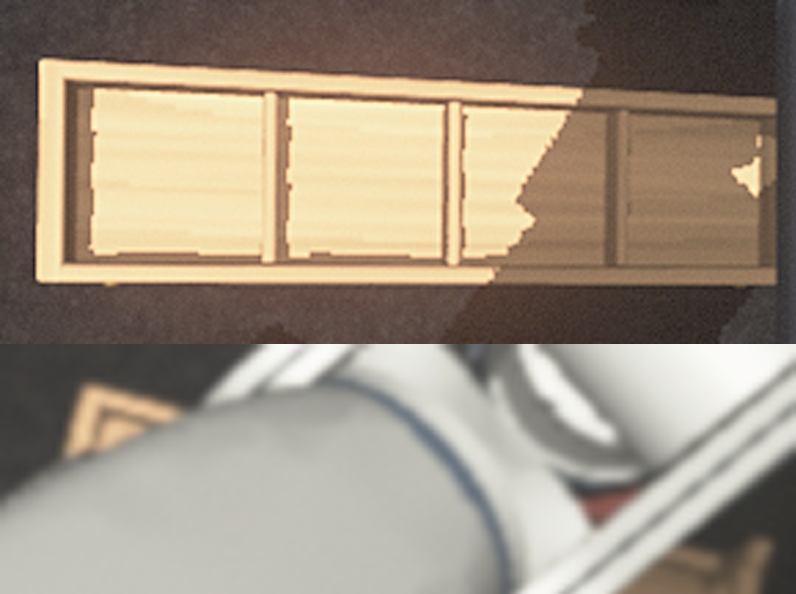

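The enlarged crop gives the rim corners and edges (crop px (39,59), (38,281), edges at X=700 Y≈97/283) and the divider centres at X=271, 454 and 616. I'll compute the rack pose from those.

```bash
python3 - <<'E'
from h import *
c=dict(np.load("w1.npz"));g=lambda X,Y:(290+124.5-Y/2.75,44.5+X/2.75)
W=lambda X,Y,z=.034:onz(g(X,Y),c,z)[:2]
A,B,C,D=W(39,59),W(38,281),W(700,97),W(700,283)
for n,v in zip("FL NL FR NR".split(),(A,B,C,D)):print(n,v.round(4))
for u,v in((A,C),(B,D)):d=u-v;print('yaw edge',np.arctan2(-d[0],d[1]))
print('width',np.linalg.norm(A-B),'yaw end',np.arctan2((A-B)[1],(A-B)[0]))
yaw=.08;ax=np.array([np.cos(yaw),np.sin(yaw)]);ay=np.array([-np.sin(yaw),np.cos(yaw)])
o=(A+B)/2-.159*ay;print('o from end',o)
for z in (.02,.03,.034):
  print(z,[((W(X,(Y),z)-o)@ay).round(4) for X,Y in((271,180),(454,182),(616,187))])
print('centre x', [(((A+B)/2-o)@ax).round(4),(((C+D)/2-o)@ax).round(4)])
print('floor compartment1 edges z=.01',[((W(X,180,.01)-o)@ay).round(4) for X in(259,283,444,461)])
E
```

```text
FL [ 0.5178 -0.1052]
NL [ 0.4314 -0.1125]
FR [ 0.5382 -0.3835]
NR [ 0.4527 -0.3911]
yaw edge 0.07327149925355907
yaw edge 0.07645334828978942
width 0.0866853088744859 yaw end 0.08441499771119959
o from end [ 0.4872862  -0.26733203]
0.02 [np.float64(0.0713), np.float64(-0.0078), np.float64(-0.0843)]
0.03 [np.float64(0.0712), np.float64(-0.006), np.float64(-0.0807)]
0.034 [np.float64(0.0712), np.float64(-0.0053), np.float64(-0.0793)]
centre x [np.float64(-0.0), np.float64(-0.0014)]
floor compartment1 edges z=.01 [np.float64(0.0765), np.float64(0.0663), np.float64(-0.0049), np.float64(-0.0128)]
```

```bash
python3 -m inch '[[[0.99,0.16,-0.1],[0,0,0]],[[0.99,0.16,-0.1],[0,0,0]],[[0.99,0.16,-0.1],[0,0,0]],[[0.99,0.16,-0.1],[0,0,0]],[[0.99,0.16,-0.1],[0,0,0]],[[0.99,0.16,-0.1],[0,0,0]],[[0.99,0.16,-0.1],[0,0,0]],[[0.99,0.16,-0.1],[0,0,0]],[[0.99,0.16,-0.1],[0,0,0]],[[0.99,0.16,-0.1],[0,0,0]],[[0.99,0.16,-0.1],[0,0,0]],[[0.99,0.16,-0.1],[0,0,0]],[[0.99,0.16,-0.1],[0,0,0]],[[0.99,0.16,-0.1],[0,0,0]],[[0.99,0.16,-0.1],[0,0,0]],[[0.99,0.16,-0.1],[0,0,0]],[[0.99,0.16,-0.1],[0,0,0]],[[0.99,0.16,-0.1],[0,0,0.48]],[[0,0,0],[0,0,0]],[[0,0,0],[0,0,0]]]'; python3 - <<'E'
from h import *
c=cams.get_image("wrist");cv2.imwrite("pics/wrist2.png",c["frame"]);np.savez("w2.npz",K=c["K"],world_to_cam=c["world_to_cam"])
E
```

```text
time_s: 6.28
tool_pos: [0.4905, 0.1798, 0.2999]
eef_rot: [[-0.041, 0.999, -0.0], [0.999, 0.041, -0.0], [-0.0, -0.0, -1.0]]
force: [-0.3, -0.8, 0.2]
width: 1.0
finger_force: 0.0
```

View pics/wrist2.png

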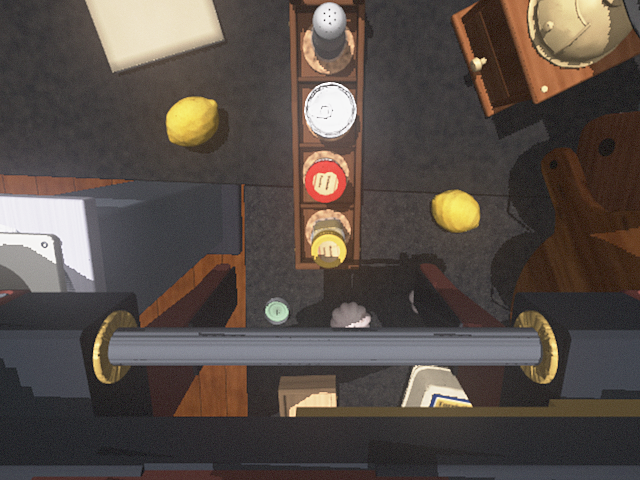

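The wrist view shows the dark rack with the shaker dome at (329,19), tin lid at (330,110), red cap at (326,182) and yellow cap at (328,250). I'll fit circles by masks and triangulate against the scene and first top views.

```bash
python3 - <<'E'
from h import *
c=dict(np.load("w2.npz"));im=cv2.imread("pics/wrist2.png");t=cams.get_image("top");s=cams.get_image("scene");cv2.imwrite("pics/t3.png",t["frame"])
t0=cv2.imread("pics/top0.png");s0=cv2.imread("pics/scene0.png")
def cen(img,x,y,r,lo,hi,lo2=None,hi2=None):
    h=cv2.cvtColor(img,cv2.COLOR_BGR2HSV);m=cv2.inRange(h,lo,hi)
    if lo2:m|=cv2.inRange(h,lo2,hi2)
    k=np.zeros_like(m);cv2.circle(k,(x,y),r,255,-1);m&=k
    m=cv2.morphologyEx(m,cv2.MORPH_OPEN,np.ones((2,2)))
    p=np.vstack(cv2.findContours(m,cv2.RETR_EXTERNAL,cv2.CHAIN_APPROX_NONE)[0]);(a,b),q=cv2.minEnclosingCircle(p);return (a,b),q
red=((0,150,80),(6,255,255),(172,150,80),(180,255,255));yel=((22,120,110),(34,255,255));gry=((0,0,105),(180,70,255))
for n,col,z,D,w,tt,ss in(("red",red,.119,.045,(326,182,30),(273,207,10),(251,258,14)),("yellow",yel,.109,.041,(328,250,25),(300,214,10),(281,242,14)),
  ("tin",gry,.085,.057,(330,110,32),(252,200,12),(222,284,17)),("shaker",gry,.098,.034,(329,20,22),(223,191,8),(185,305,10))):
    a,ra=cen(im,*w,*col);b,rb=cen(t0,*tt,*col);d,rd=cen(s0,*ss,*col)
    print(n,np.round(a,1),round(ra,1),np.round(b,1),np.round(d,1),"onz",onz(a,c,z)[:2].round(4),'tri wt',tri([(a,c),(b,t)]).round(4),'tri ws',tri([(a,c),(d,s)]).round(4),"expected r",D/2*350/(c["world_to_cam"]@[*onz(a,c,z),1])[2])
# rack rim
for p in((296,268),(357,267),(352,268),(302,100),(362,100)):print(p,onz(p,c,.034)[:2].round(4))
cv2.imwrite("pics/crop3.png",cv2.resize(im[135:285,275:385],None,fx=4,fy=4,interpolation=cv2.INTER_CUBIC))
E
```

```text
red [325.9 182.3] 21.3 [274.  207.5] [251.8 261.5] onz [0.4901 0.2106] tri wt [0.4902 0.2094 0.1064] tri ws [0.4903 0.2098 0.1022] expected r 21.358600410071222
yellow [329.3 251. ] 17.0 [298.  212.5] [282.4 244.5] onz [0.497  0.1324] tri wt [0.4961 0.1369 0.1228] tri ws [0.4974 0.1286 0.0912] expected r 18.045307239587622
tin [330.9 111. ] 28.4 [251.7 201.3] [222.9 287.2] onz [0.4926 0.285 ] tri wt [0.4933 0.2849 0.0746] tri ws [0.4927 0.2866 0.0654] expected r 26.010011897528557
shaker [327.9  21.6] 19.6 [223.5 193. ] [185.5 307.2] onz [0.4858 0.3682] tri wt [0.4856 0.3693 0.0882] tri ws [0.4857 0.3735 0.0811] expected r 16.977336436679888
(296, 268) [0.4541 0.0836]
(357, 267) [0.5378 0.0883]
(352, 268) [0.5311 0.0866]
(302, 100) [0.4573 0.3011]
(362, 100) [0.5307 0.3039]
```

View pics/crop3.png

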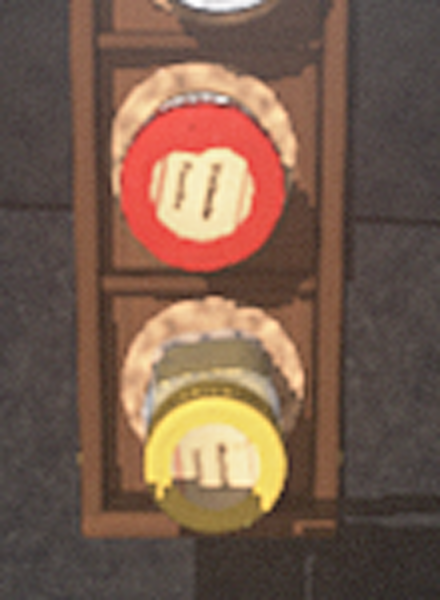

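Heights agree with the text, within about 1–2 cm of noise from cap sides in the oblique view. The yellow jar's body edge looks turned about +0.1 rad from the tool. I'll start with the yellow jar.

```bash
python3 -m inch '[[[-0.95,0.08,0.5],[0,0,0]],[[-0.95,0.08,0.5],[0,0,0]],[[0,0,1],[0,0,-0.95]],[[0,0,1],[0,0,0]],[[0,0,1],[0,0,0]],[[0,0,1],[0,0,0]],[[0,0,1],[0,0,0]],[[0,0,1],[0,0,0]],[[0,0,1],[0,0,0]],[[0,0,1],[0,0,0]],[[0,0,1],[0,0,0]],[[0,0,0.15],[0,0,0]],[[0,0,0],[0,0,0]]]' -1; python3 - <<'E'
from h import *
c=cams.get_image("wrist");cv2.imwrite("pics/wrist3.png",c["frame"]);s=cams.get_image("scene");cv2.imwrite("pics/s3.png",s["frame"])
a=cv2.resize(c["frame"],(480,360));b=cv2.resize(s["frame"][180:380,120:400],(320,230));b=cv2.copyMakeBorder(b,0,130,0,0,cv2.BORDER_CONSTANT)
cv2.imwrite("pics/v3.png",np.hstack([a,b]))
E
```

```text
time_s: 8.05
tool_pos: [0.4968, 0.1332, 0.0467]
eef_rot: [[-0.14, 0.99, 0.0], [0.99, 0.14, 0.0], [0.0, 0.0, -1.0]]
force: [-0.8, 0.2, 0.5]
width: 1.002
finger_force: 0.0
```

View pics/v3.png

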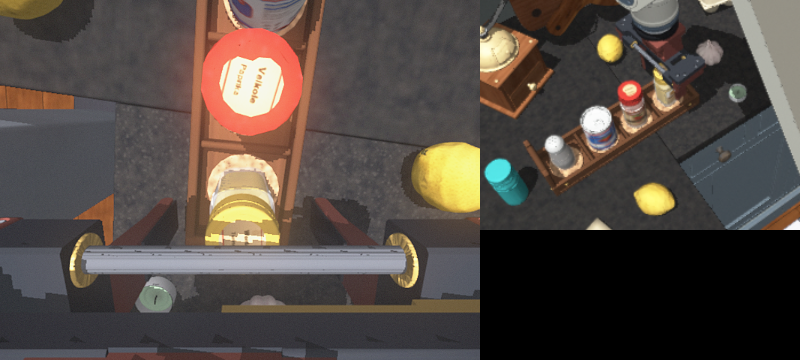

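The jar sits centred between the fingers (cap at about (243,218) in the left panel), with its face square to the tool. I'll close and lift.

```bash
python3 -m inch '[[[0,0,0],[0,0,0]],[[0,0,0],[0,0,0]],[[0,0,0],[0,0,0]],[[0,0,0],[0,0,0]],[[0,0,0],[0,0,0]],[[0,0,0],[0,0,0]]]' 1; python3 -m inch '[[[0,0,-0.5],[0,0,0]],[[0,0,-1],[0,0,0]],[[0,0,-1],[0,0,0]],[[0,0,-1],[0,0,0]],[[0,0,-1],[0,0,0]],[[0,0,-0.5],[0,0,0]],[[0,0,0],[0,0,0]]]'
```

```text
time_s: 8.9
tool_pos: [0.4965, 0.1334, 0.0463]
eef_rot: [[-0.14, 0.99, -0.0], [0.99, 0.14, -0.0], [-0.0, -0.0, -1.0]]
force: [-0.8, -0.4, 0.2]
width: 0.467
finger_force: 30.0
time_s: 9.78
tool_pos: [0.497, 0.1336, 0.1722]
eef_rot: [[-0.14, 0.99, 0.002], [0.99, 0.14, 0.0], [0.0, 0.002, -1.0]]
force: [0.5, -0.1, -2.3]
width: 0.463
finger_force: 30.0
```

```bash
python3 -m inch '[[[-0.5,-0.1,0],[0,0,0]],[[-0.94,-0.2,0],[0,0,0]],[[-0.94,-0.2,0],[0,0,0]],[[-0.94,-0.2,0],[0,0,0]],[[-0.94,-0.2,0],[0,0,0]],[[-0.94,-0.2,0],[0,0,0]],[[-0.94,-0.2,0],[0,0,0]],[[-0.94,-0.2,0],[0,0,0]],[[-0.94,-0.2,0],[0,0,0]],[[-0.94,-0.2,0],[0,0,0]],[[-0.94,-0.2,0],[0,0,0]],[[-0.94,-0.2,0],[0,0,0]],[[-0.5,-0.08,0],[0,0,0.61]],[[0,0,0],[0,0,0]],[[0,0,0],[0,0,0]]]'; python3 - <<'E'
from h import *
c=cams.get_image("wrist");np.savez("w4.npz",K=c["K"],world_to_cam=c["world_to_cam"]);s=cams.get_image("scene");cv2.imwrite("pics/w4.png",c["frame"]);cv2.imwrite("pics/s4.png",s["frame"])
a=cv2.resize(c["frame"],(480,360));b=cv2.resize(s["frame"][70:270,300:580],(320,230));b=cv2.copyMakeBorder(b,0,130,0,0,cv2.BORDER_CONSTANT)
cv2.imwrite("pics/v4.png",np.hstack([a,b]))
E
```

```text
time_s: 11.65
tool_pos: [0.4767, -0.1554, 0.1707]
eef_rot: [[-0.078, 0.997, -0.001], [0.997, 0.078, 0.001], [0.001, -0.001, -1.0]]
force: [0.6, 0.8, -1.0]
width: 0.463
finger_force: 30.0
```

View pics/v4.png

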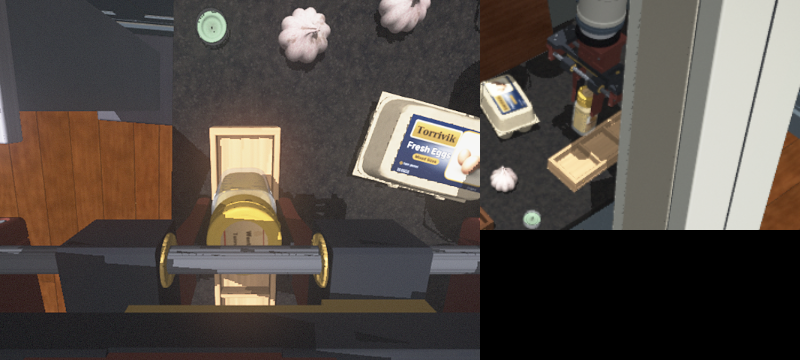

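The jar hangs over the end compartment of the pale rack, whose end rim is at about (210–279,127) in the panel. I'll check the rack's end position from this closer view.

```bash
python3 - <<'E'
from h import *
c=dict(np.load("w4.npz"));im=cv2.imread("pics/w4.png")
g=cv2.cvtColor(im,cv2.COLOR_BGR2GRAY).astype(int)
for col in (315,345):print(col,[ (r,g[r,col]) for r in range(160,200,2)])
for row in(185,210):
    l=g[row,270:390];print(row,[(270+i,l[i]) for i in range(0,120,3)])
o=np.array([.4872,-.2726]);y=.076;R=np.array([[np.cos(y),-np.sin(y)],[np.sin(y),np.cos(y)]])
# predicted pixels of features
def pr(x,yy,z):
    p=c["world_to_cam"]@[*(o+R@[x,yy]),z,1];q=c["K"]@p[:3];return (q[:2]/q[2]).round(1)
for f in((-.044,.159,.034),(.044,.159,.034),(0,.159,.034),(0,.153,.034),(.036,.14,.034),(.044,.13,.034),(-.044,.13,.034)):print(f,pr(*f))
E
```

```text
315 [(160, np.int64(85)), (162, np.int64(82)), (164, np.int64(83)), (166, np.int64(84)), (168, np.int64(122)), (170, np.int64(196)), (172, np.int64(227)), (174, np.int64(226)), (176, np.int64(229)), (178, np.int64(233)), (180, np.int64(156)), (182, np.int64(144)), (184, np.int64(131)), (186, np.int64(236)), (188, np.int64(234)), (190, np.int64(232)), (192, np.int64(232)), (194, np.int64(232)), (196, np.int64(231)), (198, np.int64(232))]
345 [(160, np.int64(80)), (162, np.int64(85)), (164, np.int64(88)), (166, np.int64(81)), (168, np.int64(123)), (170, np.int64(191)), (172, np.int64(224)), (174, np.int64(224)), (176, np.int64(228)), (178, np.int64(232)), (180, np.int64(152)), (182, np.int64(134)), (184, np.int64(210)), (186, np.int64(232)), (188, np.int64(229)), (190, np.int64(230)), (192, np.int64(230)), (194, np.int64(230)), (196, np.int64(230)), (198, np.int64(228))]
185 [(270, np.int64(75)), (273, np.int64(74)), (276, np.int64(83)), (279, np.int64(127)), (282, np.int64(230)), (285, np.int64(229)), (288, np.int64(88)), (291, np.int64(136)), (294, np.int64(118)), (297, np.int64(232)
[... 1075 characters left out ...]
, (327, np.int64(230)), (330, np.int64(230)), (333, np.int64(230)), (336, np.int64(226)), (339, np.int64(232)), (342, np.int64(229)), (345, np.int64(230)), (348, np.int64(234)), (351, np.int64(229)), (354, np.int64(225)), (357, np.int64(224)), (360, np.int64(237)), (363, np.int64(93)), (366, np.int64(232)), (369, np.int64(225)), (372, np.int64(181)), (375, np.int64(84)), (378, np.int64(89)), (381, np.int64(82)), (384, np.int64(85)), (387, np.int64(82))]
(-0.044, 0.159, 0.034) [279.3 175.7]
(0.044, 0.159, 0.034) [374.7 175.7]
(0, 0.159, 0.034) [327.  175.7]
(0, 0.153, 0.034) [327.  182.2]
(0.036, 0.14, 0.034) [365.5 196.2]
(0.044, 0.13, 0.034) [373.7 206.8]
(-0.044, 0.13, 0.034) [280.3 206.8]
```

The end-wall edges are within about 3 mm of prediction, so I'll shift the rack estimate by +1.5 mm along y. Now I'll lower and release.

```bash
python3 -m inch '[[[0.08,0.06,0.9],[0,0,0]],[[0,0,1],[0,0,0]],[[0,0,1],[0,0,0]],[[0,0,1],[0,0,0]],[[0,0,0.8],[0,0,0]],[[0,0,0.3],[0,0,0]],[[0,0,0],[0,0,0]],[[0,0,0],[0,0,0]]]'
```

```text
time_s: 12.75
tool_pos: [0.4793, -0.1536, 0.047]
eef_rot: [[-0.077, 0.997, 0.001], [0.997, 0.077, -0.0], [-0.0, 0.001, -1.0]]
force: [0.2, 0.8, -1.9]
width: 0.464
finger_force: 30.0
```

```bash
python3 -m inch '[[[0,0,0.12],[0,0,0]],[[0,0,0],[0,0,0]]]' && python3 -m inch '[[[0,0,0],[0,0,0]],[[0,0,0],[0,0,0]],[[0,0,0],[0,0,0]],[[0,0,0],[0,0,0]],[[0,0,0],[0,0,0]],[[0,0,-0.5],[0,0,0]],[[0,0,-1],[0,0,0]],[[0,0,-1],[0,0,0]],[[0,0,-1],[0,0,0]],[[0,0,-1],[0,0,0]],[[0,0,-1],[0,0,0]],[[0,0,-0.5],[0,0,0]],[[0,0,0],[0,0,0]]]' -1; python3 - <<'E'
from h import *
c=cams.get_image("wrist");np.savez("w5.npz",K=c["K"],world_to_cam=c["world_to_cam"]);s=cams.get_image("scene");cv2.imwrite("pics/w5.png",c["frame"]);cv2.imwrite("pics/s5.png",s["frame"])
a=cv2.resize(c["frame"],(480,360));b=cv2.resize(s["frame"][70:270,300:580],(320,230));b=cv2.copyMakeBorder(b,0,130,0,0,cv2.BORDER_CONSTANT)
cv2.imwrite("pics/v5.png",np.hstack([a,b]))
E
```

```text
time_s: 13.0
tool_pos: [0.4788, -0.1535, 0.0436]
eef_rot: [[-0.077, 0.997, 0.0], [0.997, 0.077, -0.0], [-0.0, 0.0, -1.0]]
force: [0.1, -0.2, -0.7]
width: 0.465
finger_force: 30.0
time_s: 14.62
tool_pos: [0.4792, -0.1537, 0.1943]
eef_rot: [[-0.077, 0.997, 0.002], [0.997, 0.077, -0.001], [-0.001, 0.002, -1.0]]
force: [-0.1, -0.5, 0.5]
width: 0.996
finger_force: 0.0
```

View pics/v5.png

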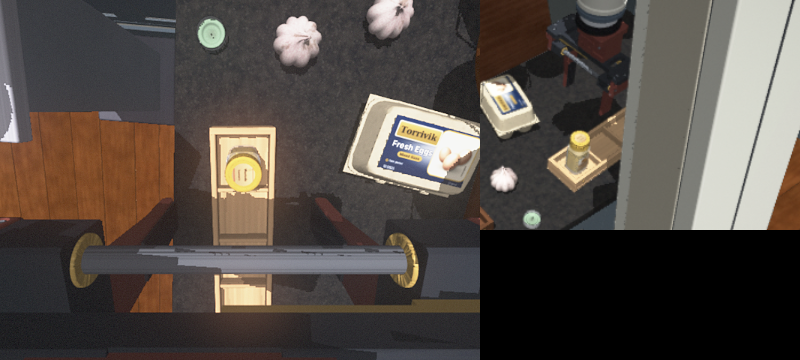

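The yellow jar stands upright in the end compartment (cap at (243,172) in the panel). Next is the red jar.

```bash
python3 -m inch '[[[0.5,0.1,0],[0,0,0]],[[1,0.1,0],[0,0,0]],[[1,0.1,0],[0,0,0]],[[1,0.1,0],[0,0,0]],[[1,0.1,0],[0,0,0]],[[1,0.1,0],[0,0,0]],[[1,0.1,0],[0,0,0]],[[1,0.1,0],[0,0,0]],[[1,0.1,0],[0,0,0]],[[1,0.1,0],[0,0,0]],[[1,0.1,0],[0,0,0]],[[1,0.1,0],[0,0,0]],[[1,0.1,0],[0,0,0]],[[1,0.1,0],[0,0,0]],[[1,0.15,0],[0,0,0.34]],[[0,0,0],[0,0,0]],[[0,0,0],[0,0,0]]]'; python3 - <<'E'
from h import *
c=cams.get_image("wrist");np.savez("w6.npz",K=c["K"],world_to_cam=c["world_to_cam"]);cv2.imwrite("pics/w6.png",c["frame"])
E
```

```text
time_s: 16.85
tool_pos: [0.4888, 0.2107, 0.1927]
eef_rot: [[-0.042, 0.999, -0.001], [0.999, 0.042, -0.001], [-0.001, -0.001, -1.0]]
force: [-0.6, -0.2, 0.1]
width: 1.001
finger_force: 0.0
```

View pics/w6.png

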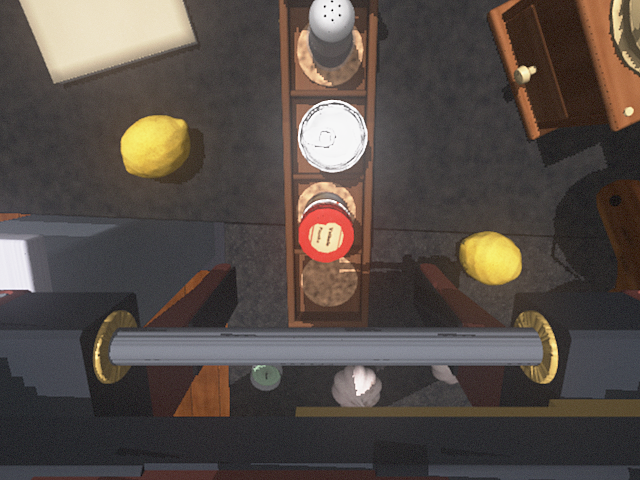

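The red cap is at (326,234), the tin lid at (333,136) and the shaker dome at (332,17). I'll triangulate these against the earlier wrist place.

```bash
python3 - <<'E'
from h import *
a=dict(np.load("w2.npz"));b=dict(np.load("w6.npz"))
for n,p,q,z in(("red",(325.9,182.3),(326.5,234.5),.119),("tin",(330.5,110.5),(333,136),.085),("shaker",(329,19),(332,17),.101)):print(n,onz(q,b,z).round(4),tri([(p,a),(q,b)]).round(4))
E
```

```text
red [0.4896 0.2118 0.119 ] [0.4899 0.2098 0.1113]
tin [0.492  0.2865 0.085 ] [0.4923 0.2869 0.0695]
shaker [0.4872 0.3681 0.101 ] [0.487  0.3918 0.0286]
```

```bash
python3 -m inch '[[[0.03,0.03,0.9],[0,0,0]],[[0,0,1],[0,0,0]],[[0,0,1],[0,0,0]],[[0,0,1],[0,0,0]],[[0,0,1],[0,0,0]],[[0,0,0.7],[0,0,0]],[[0,0,0],[0,0,0]],[[0,0,0],[0,0,0]]]' && python3 -m inch '[[[0,0,0],[0,0,0]],[[0,0,0],[0,0,0]],[[0,0,0],[0,0,0]],[[0,0,0],[0,0,0]],[[0,0,0],[0,0,0]],[[0,0,0],[0,0,0]]]' 1 && python3 -m inch '[[[0,0,-0.5],[0,0,0]],[[0,0,-1],[0,0,0]],[[0,0,-1],[0,0,0]],[[0,0,-1],[0,0,0]],[[0,0,-1],[0,0,0]],[[0,0,-1],[0,0,0]],[[0,0,-0.5],[0,0,0]],[[0,0,0],[0,0,0]]]'
```

```text
time_s: 17.9
tool_pos: [0.4908, 0.2117, 0.0539]
eef_rot: [[-0.041, 0.999, 0.001], [0.999, 0.041, 0.0], [0.0, 0.001, -1.0]]
force: [0.5, -0.4, 2.0]
width: 0.999
finger_force: 0.0
time_s: 18.65
tool_pos: [0.4902, 0.2117, 0.0533]
eef_rot: [[-0.041, 0.999, -0.0], [0.999, 0.041, -0.0], [-0.0, -0.0, -1.0]]
force: [0.1, 0.1, 0.8]
width: 0.505
finger_force: 30.0
time_s: 19.65
tool_pos: [0.4907, 0.2119, 0.2042]
eef_rot: [[-0.041, 0.999, 0.002], [0.999, 0.041, 0.001], [0.001, 0.002, -1.0]]
force: [0.0, -1.0, -2.3]
width: 0.505
finger_force: 30.0
```

```bash
python3 -m inch '[[[-0.5,-0.05,0],[0,0,0]],[[-1,-0.055,0],[0,0,0]],[[-1,-0.055,0],[0,0,0]],[[-1,-0.055,0],[0,0,0]],[[-1,-0.055,0],[0,0,0]],[[-1,-0.055,0],[0,0,0]],[[-1,-0.055,0],[0,0,0]],[[-1,-0.055,0],[0,0,0]],[[-1,-0.055,0],[0,0,0]],[[-1,-0.055,0],[0,0,0]],[[-1,-0.055,0],[0,0,0]],[[-1,-0.055,0],[0,0,0]],[[-1,-0.055,0],[0,0,0]],[[-1,-0.055,0],[0,0,0]],[[-1,-0.055,0],[0,0,0]],[[-1,-0.055,0],[0,0,0]],[[-1,-0.055,0],[0,0,0]],[[-1,-0.055,0],[0,0,0]],[[-0.25,0,0],[0,0,-0.33]],[[0,0,0],[0,0,0]]]' && python3 -m inch '[[[0,0,0.9],[0,0,0]],[[0,0,0],[0,0,0]]]'
```

```text
time_s: 22.15
tool_pos: [0.4827, -0.2332, 0.2021]
eef_rot: [[-0.074, 0.997, -0.002], [0.997, 0.074, 0.001], [0.001, -0.002, -1.0]]
force: [0.1, 0.4, -0.7]
width: 0.5
finger_force: 30.0
time_s: 22.4
tool_pos: [0.4822, -0.2317, 0.179]
eef_rot: [[-0.075, 0.997, -0.004], [0.997, 0.075, 0.002], [0.002, -0.004, -1.0]]
force: [0.4, -0.3, -1.2]
width: 0.5
finger_force: 30.0
```

```bash
python3 -m inch '[[[0,0.05,0.8],[0,0,0]],[[0,0,1],[0,0,0]],[[0,0,1],[0,0,0]],[[0,0,1],[0,0,0]],[[0,0,0.8],[0,0,0]],[[0,0,0.3],[0,0,0]],[[0,0,0.12],[0,0,0]],[[0,0,0],[0,0,0]],[[0,0,0],[0,0,0]]]'
```

```text
time_s: 23.52
tool_pos: [0.4857, -0.2328, 0.0561]
eef_rot: [[-0.076, 0.997, 0.001], [0.997, 0.076, -0.001], [-0.001, 0.001, -1.0]]
force: [0.2, 0.3, -1.5]
width: 0.501
finger_force: 30.0
```

Another 5 mm down, then release and rise.

```bash
python3 -m inch '[[[0,-0.03,0.2],[0,0,0]],[[0,0,0],[0,0,0]]]' && python3 -m inch '[[[0,0,0],[0,0,0]],[[0,0,0],[0,0,0]],[[0,0,0],[0,0,0]],[[0,0,0],[0,0,0]],[[0,0,0],[0,0,0]],[[0,0,-0.5],[0,0,0]],[[0,0,-1],[0,0,0]],[[0,0,-1],[0,0,0]],[[0,0,-1],[0,0,0]],[[0,0,-1],[0,0,0]],[[0,0,-1],[0,0,0]],[[0,0,-0.5],[0,0,0]],[[0,0,0],[0,0,0]]]' -1
```

```text
time_s: 23.78
tool_pos: [0.4845, -0.2328, 0.0503]
eef_rot: [[-0.076, 0.997, 0.0], [0.997, 0.076, -0.0], [-0.0, 0.0, -1.0]]
force: [0.0, -0.0, -0.2]
width: 0.504
finger_force: 30.0
time_s: 25.4
tool_pos: [0.4849, -0.2329, 0.2013]
eef_rot: [[-0.076, 0.997, 0.002], [0.997, 0.076, -0.001], [-0.001, 0.002, -1.0]]
force: [-0.8, -0.5, 0.3]
width: 1.002
finger_force: 0.0
```

```bash
python3 -m inch '[[[0.7,0.09,0],[0,0,0]],[[1,0.09,0],[0,0,0]],[[1,0.09,0],[0,0,0]],[[1,0.09,0],[0,0,0]],[[1,0.09,0],[0,0,0]],[[1,0.09,0],[0,0,0]],[[1,0.09,0],[0,0,0]],[[1,0.09,0],[0,0,0]],[[1,0.09,0],[0,0,0]],[[1,0.09,0],[0,0,0]],[[1,0.09,0],[0,0,0]],[[1,0.09,0],[0,0,0]],[[1,0.09,0],[0,0,0]],[[1,0.09,0],[0,0,0]],[[1,0.09,0],[0,0,0]],[[1,0.09,0],[0,0,0]],[[1,0.09,0],[0,0,0]],[[1,0.09,0],[0,0,0]],[[1,0.09,0],[0,0,0]],[[1,0.09,0],[0,0,0]]]' && python3 -m inch '[[[1,0.09,0],[0,0,0.33]],[[0,0,0],[0,0,0]],[[0,0,0],[0,0,0]]]'; python3 - <<'E'
from h import *
c=cams.get_image("wrist");np.savez("w7.npz",K=c["K"],world_to_cam=c["world_to_cam"]);cv2.imwrite("pics/w7.png",c["frame"])
E
```

```text
time_s: 27.9
tool_pos: [0.4903, 0.263, 0.1989]
eef_rot: [[-0.076, 0.997, -0.002], [0.997, 0.076, -0.001], [-0.001, -0.003, -1.0]]
force: [0.5, 0.9, 0.4]
width: 0.999
finger_force: 0.0
time_s: 28.28
tool_pos: [0.4913, 0.2866, 0.1994]
eef_rot: [[-0.042, 0.999, -0.002], [0.999, 0.042, -0.001], [-0.001, -0.002, -1.0]]
force: [-0.8, -0.7, -0.9]
width: 0.998
finger_force: 0.0
```

View pics/w7.png

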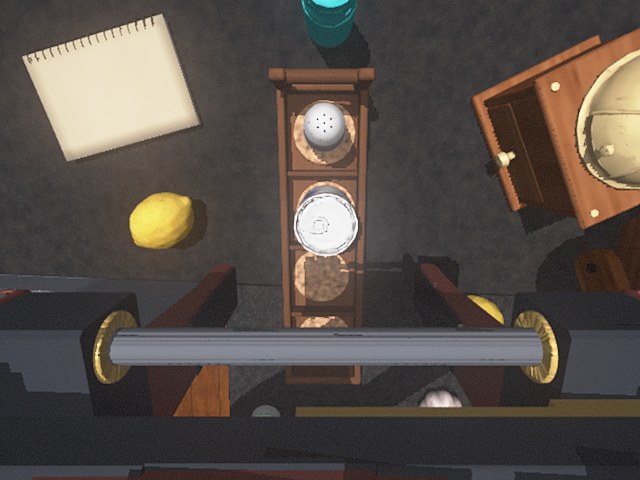

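The tin lid is at (326,224) and the shaker dome at (324,124).

```bash
python3 - <<'E'
from h import *
b=dict(np.load("w7.npz"))
for n,q,z in(("tin",(326,224.5),.085),("shaker",(324,124),.1)):print(n,onz(q,b,z).round(4))
print(tri([((333,136),dict(np.load("w6.npz"))),((326,224.5),b)]),tri([((332,17),dict(np.load("w6.npz"))),((324,124),b)]))
E
```

```text
tin [0.4918 0.2865 0.085 ]
shaker [0.4868 0.3709 0.1   ]
[0.49190586 0.286489   0.08485518] [0.48697487 0.37148502 0.09028549]
```

```bash
python3 -m inch '[[[0,0,0.9],[0,0,0]],[[0,0,1],[0,0,0]],[[0,0,1],[0,0,0]],[[0,0,1],[0,0,0]],[[0,0,1],[0,0,0]],[[0,0,0.9],[0,0,0]],[[0,0,0.4],[0,0,0]],[[0,0,0],[0,0,0]],[[0,0,0],[0,0,0]]]' && python3 -m inch '[[[0,0,0],[0,0,0]],[[0,0,0],[0,0,0]],[[0,0,0],[0,0,0]],[[0,0,0],[0,0,0]],[[0,0,0],[0,0,0]],[[0,0,0],[0,0,0]]]' 1 && python3 -m inch '[[[0,0,-0.5],[0,0,0]],[[0,0,-1],[0,0,0]],[[0,0,-1],[0,0,0]],[[0,0,-1],[0,0,0]],[[0,0,-1],[0,0,0]],[[0,0,-1],[0,0,0]],[[0,0,-0.5],[0,0,0]],[[0,0,0],[0,0,0]]]'
```

```text
time_s: 29.45
tool_pos: [0.4929, 0.2871, 0.0461]
eef_rot: [[-0.041, 0.999, 0.001], [0.999, 0.041, 0.001], [0.001, 0.001, -1.0]]
force: [-0.2, -0.5, 0.4]
width: 1.001
finger_force: 0.0
time_s: 30.2
tool_pos: [0.4924, 0.287, 0.0455]
eef_rot: [[-0.041, 0.999, 0.0], [0.999, 0.041, 0.0], [0.0, 0.0, -1.0]]
force: [-1.1, 0.0, 3.7]
width: 0.649
finger_force: 30.0
time_s: 31.2
tool_pos: [0.4927, 0.2871, 0.1961]
eef_rot: [[-0.041, 0.999, 0.001], [0.999, 0.041, 0.001], [0.001, 0.001, -1.0]]
force: [0.4, 0.0, -1.8]
width: 0.642
finger_force: 30.0
```

```bash
python3 -m inch '[[[-0.5,-0.045,0],[0,0,0]],[[-1,-0.045,0],[0,0,0]],[[-1,-0.045,0],[0,0,0]],[[-1,-0.045,0],[0,0,0]],[[-1,-0.045,0],[0,0,0]],[[-1,-0.045,0],[0,0,0]],[[-1,-0.045,0],[0,0,0]],[[-1,-0.045,0],[0,0,0]],[[-1,-0.045,0],[0,0,0]],[[-1,-0.045,0],[0,0,0]],[[-1,-0.045,0],[0,0,0]],[[-1,-0.045,0],[0,0,0]],[[-1,-0.045,0],[0,0,0]],[[-1,-0.045,0],[0,0,0]],[[-1,-0.045,0],[0,0,0]],[[-1,-0.045,0],[0,0,0]],[[-1,-0.045,0],[0,0,0]],[[-1,-0.045,0],[0,0,0]],[[-1,-0.045,0],[0,0,0]],[[-1,-0.045,0],[0,0,0]]]' && python3 -m inch '[[[-1,-0.045,0],[0,0,0]],[[-1,-0.045,0],[0,0,0]],[[-1,-0.045,0],[0,0,0]],[[-1,-0.045,0],[0,0,0]],[[-0.36,0,0],[0,0,-0.33]],[[0,0,0],[0,0,0]],[[0,0,0],[0,0,0]],[[0,0,0],[0,0,0]]]'; python3 - <<'E'
from h import *
c=cams.get_image("wrist");np.savez("w8.npz",K=c["K"],world_to_cam=c["world_to_cam"]);cv2.imwrite("pics/w8.png",c["frame"])
E
```

```text
time_s: 33.7
tool_pos: [0.4885, -0.202, 0.1941]
eef_rot: [[-0.041, 0.999, -0.002], [0.999, 0.041, 0.001], [0.001, -0.002, -1.0]]
force: [0.8, 0.1, -2.5]
width: 0.646
finger_force: 30.0
time_s: 34.7
tool_pos: [0.4897, -0.3096, 0.1951]
eef_rot: [[-0.076, 0.997, -0.0], [0.997, 0.076, 0.0], [0.0, -0.0, -1.0]]
force: [-0.1, 0.1, -2.0]
width: 0.644
finger_force: 30.0
```

View pics/w8.png

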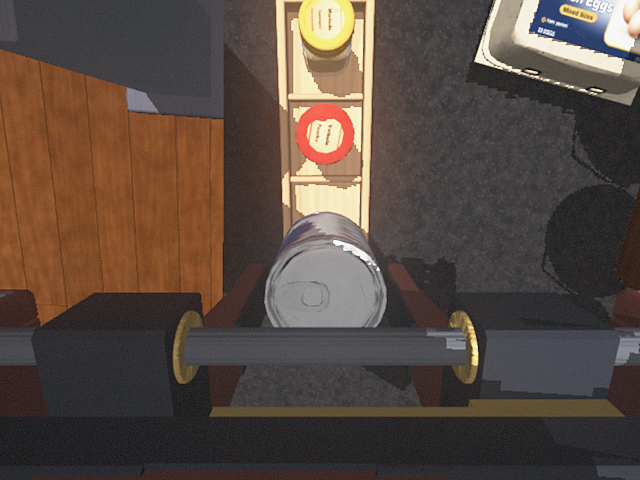

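Yellow and red stand in the pale rack (caps at (327,24) and (325,134)), with dividers at rows 97 and 180. The tin hangs above its place. I'll check the rack frame with these dividers.

```bash
python3 - <<'E'
from h import *
b=dict(np.load("w8.npz"));o=np.array([.4871,-.2711]);y=.076;R=np.array([[np.cos(y),-np.sin(y)],[np.sin(y),np.cos(y)]])
g=cv2.imread("pics/w8.png",0).astype(int)
for lo in(88,172):print([(r,g[r,300],g[r,355]) for r in range(lo,lo+18)])
for n,q,z in(("d78",(325,97),.03),("d0",(325,180),.03),("red",(325,134),.116),("yel",(327,24),.106),("Ledge",(281.5,170),.034),("Redge",(370.5,170),.034)):print(n,(R.T@(onz(q,b,z)[:2]-o)).round(4))
E
```

```text
[(88, np.int64(229), np.int64(153)), (89, np.int64(229), np.int64(146)), (90, np.int64(231), np.int64(150)), (91, np.int64(230), np.int64(146)), (92, np.int64(231), np.int64(139)), (93, np.int64(223), np.int64(212)), (94, np.int64(223), np.int64(236)), (95, np.int64(234), np.int64(235)), (96, np.int64(232), np.int64(232)), (97, np.int64(232), np.int64(230)), (98, np.int64(220), np.int64(215)), (99, np.int64(159), np.int64(151)), (100, np.int64(97), np.int64(89)), (101, np.int64(91), np.int64(94)), (102, np.int64(125), np.int64(136)), (103, np.int64(143), np.int64(150)), (104, np.int64(141), np.int64(149)), (105, np.int64(133), np.int64(146))]
[(172, np.int64(225), np.int64(150)), (173, np.int64(224), np.int64(147)), (174, np.int64(217), np.int64(138)), (175, np.int64(157), np.int64(114)), (176, np.int64(184), np.int64(122)), (177, np.int64(229), np.int64(131)), (178, np.int64(234), np.int64(226)), (179, np.int64(233), np.int64(244)), (180, np.int64(226), np.int64(230)), (181, np.int64(194), np.int64(180)), (182, np.int64(140), np.int64(143)), (183, np.int64(125), np.int64(142)), (184, np.int64(118), np.int64(139)), (185, np.int64(200), np.int64(123)), (186, np.int64(226), np.int64(220)), (187, np.int64(220), np.int64(238)), (188, np.int64(219), np.int64(236)), (189, np.int64(219), np.int64(233))]
d78 [-0.0003  0.0745]
d0 [-0.0004 -0.0038]
red [-0.0003  0.0377]
yel [0.0013 0.1136]
Ledge [-0.0434  0.0064]
Redge [0.0445 0.0062]
```

```bash
python3 -m inch '[[[-0.1,0,0.8],[0,0,0]],[[0,0,1],[0,0,0]],[[0,0,1],[0,0,0]],[[0,0,1],[0,0,0]],[[0,0,1],[0,0,0]],[[0,0,0.8],[0,0,0]],[[0,0,0.3],[0,0,0]],[[0,0,0.1],[0,0,0]],[[0,0,0],[0,0,0]],[[0,0,0],[0,0,0]]]'
```

```text
time_s: 36.0
tool_pos: [0.4906, -0.3129, 0.0461]
eef_rot: [[-0.076, 0.997, 0.001], [0.997, 0.076, -0.001], [-0.001, 0.001, -1.0]]
force: [0.2, -0.7, -1.6]
width: 0.638
finger_force: 30.0
```

```bash
python3 -m inch '[[[0,0,0.12],[0,0,0]],[[0,0,0],[0,0,0]]]' && python3 -m inch '[[[0,0,0],[0,0,0]],[[0,0,0],[0,0,0]],[[0,0,0],[0,0,0]],[[0,0,0],[0,0,0]],[[0,0,0],[0,0,0]],[[0,0,-0.5],[0,0,0]],[[0,0,-1],[0,0,0]],[[0,0,-1],[0,0,0]],[[0,0,-1],[0,0,0]],[[0,0,-1],[0,0,0]],[[0,0,-1],[0,0,0]],[[0,0,-0.5],[0,0,0]],[[0,0,0],[0,0,0]]]' -1
```

```text
time_s: 36.25
tool_pos: [0.4904, -0.3129, 0.0425]
eef_rot: [[-0.076, 0.997, 0.001], [0.997, 0.076, -0.0], [-0.0, 0.001, -1.0]]
force: [-0.2, -0.7, -1.6]
width: 0.647
finger_force: 30.0
time_s: 37.88
tool_pos: [0.4906, -0.313, 0.1934]
eef_rot: [[-0.076, 0.997, 0.002], [0.997, 0.076, -0.001], [-0.001, 0.002, -1.0]]
force: [-0.6, 0.1, 0.1]
width: 0.996
finger_force: 0.0
```

```bash
python3 -m inch '[[[0.3,0.07,0],[0,0,0]],[[1,0.07,0],[0,0,0]],[[1,0.07,0],[0,0,0]],[[1,0.07,0],[0,0,0]],[[1,0.07,0],[0,0,0]],[[1,0.07,0],[0,0,0]],[[1,0.07,0],[0,0,0]],[[1,0.07,0],[0,0,0]],[[1,0.07,0],[0,0,0]],[[1,0.07,0],[0,0,0]],[[1,0.07,0],[0,0,0]],[[1,0.07,0],[0,0,0]],[[1,0.07,0],[0,0,0]],[[1,0.07,0],[0,0,0]],[[1,0.07,0],[0,0,0]],[[1,0.07,0],[0,0,0]],[[1,0.07,0],[0,0,0]],[[1,0.07,0],[0,0,0]],[[1,0.07,0],[0,0,0]],[[1,0.07,0],[0,0,0]]]' && python3 -m inch '[[[1,0.07,0],[0,0,0]],[[1,0.07,0],[0,0,0]],[[1,0.07,0],[0,0,0]],[[1,0.07,0],[0,0,0]],[[1,0.07,0],[0,0,0]],[[1,0.07,0],[0,0,0]],[[1,0.07,0],[0,0,0]],[[1,0.07,0],[0,0,0.33]],[[0,0,0],[0,0,0]],[[0,0,0],[0,0,0]],[[0,0,0],[0,0,0]]]'; python3 - <<'E'
from h import *
c=cams.get_image("wrist");np.savez("w9.npz",K=c["K"],world_to_cam=c["world_to_cam"]);cv2.imwrite("pics/w9.png",c["frame"])
E
```

```text
time_s: 40.38
tool_pos: [0.4867, 0.1728, 0.1915]
eef_rot: [[-0.077, 0.997, -0.002], [0.997, 0.077, -0.0], [-0.0, -0.002, -1.0]]
force: [-0.9, 0.3, -0.7]
width: 1.005
finger_force: 0.0
time_s: 41.75
tool_pos: [0.4873, 0.3709, 0.1922]
eef_rot: [[-0.041, 0.999, -0.0], [0.999, 0.041, -0.0], [-0.0, -0.0, -1.0]]
force: [-0.5, 0.2, -1.1]
width: 0.996
finger_force: 0.0
```

View pics/w9.png

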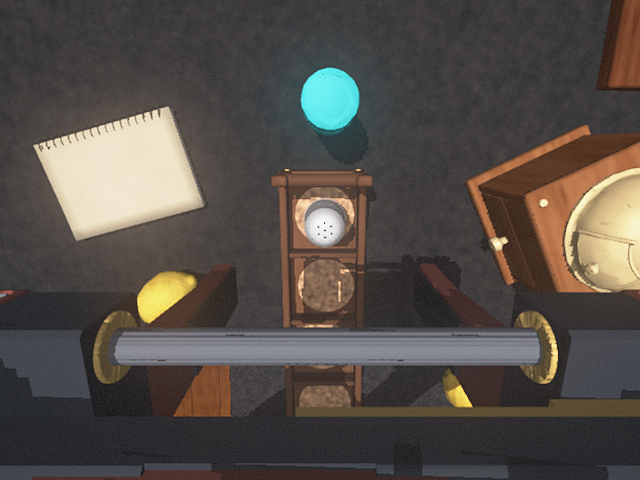

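The shaker dome is at (324,226), within about 3 mm of the TCP. The grinder and decoy are clear of the gripper body, so I'll grasp.

```bash
python3 -c "
from h import *
print(onz((324.5,226.5),dict(np.load('w9.npz')),.1))"; python3 -m inch '[[[0,0,0.9],[0,0,0]],[[0,0,1],[0,0,0]],[[0,0,1],[0,0,0]],[[0,0,1],[0,0,0]],[[0,0,1],[0,0,0]],[[0,0,0.7],[0,0,0]],[[0,0,0.25],[0,0,0]],[[0,0,0],[0,0,0]],[[0,0,0],[0,0,0]]]' && python3 -m inch '[[[0,0,0],[0,0,0]],[[0,0,0],[0,0,0]],[[0,0,0],[0,0,0]],[[0,0,0],[0,0,0]],[[0,0,0],[0,0,0]],[[0,0,0],[0,0,0]],[[0,0,0],[0,0,0]]]' 1 && python3 -m inch '[[[0,0,-0.4],[0,0,0]],[[0,0,-0.8],[0,0,0]],[[0,0,-1],[0,0,0]],[[0,0,-1],[0,0,0]],[[0,0,-1],[0,0,0]],[[0,0,-1],[0,0,0]],[[0,0,-0.8],[0,0,0]],[[0,0,0],[0,0,0]]]'
```

```text
[0.48653467 0.37405571 0.1       ]
time_s: 42.92
tool_pos: [0.4879, 0.372, 0.047]
eef_rot: [[-0.041, 0.999, 0.001], [0.999, 0.041, 0.001], [0.001, 0.001, -1.0]]
force: [-0.7, 0.5, -0.2]
width: 0.997
finger_force: 0.0
time_s: 43.8
tool_pos: [0.4873, 0.3716, 0.0461]
eef_rot: [[-0.041, 0.999, -0.0], [0.999, 0.041, -0.0], [0.0, -0.0, -1.0]]
force: [0.5, 0.7, -0.4]
width: 0.371
finger_force: 29.9
time_s: 44.8
tool_pos: [0.4885, 0.3724, 0.1991]
eef_rot: [[-0.041, 0.999, 0.004], [0.999, 0.041, 0.003], [0.003, 0.004, -1.0]]
force: [0.3, -0.1, -1.5]
width: 0.371
finger_force: 29.9
```

The fingers closed to 32.6 mm instead of the expected 38 mm. I've used all my pictures, so I'll check numerically how the shaker hangs, from the grey dome's position in three cameras.

```bash
python3 - <<'E'
from h import *
W={n:cams.get_image(n) for n in("wrist","top","scene")}
for n in W: cv2.imwrite(f"pics/{n}10.png",W[n]["frame"])
np.savez("w10.npz",K=W["wrist"]["K"],world_to_cam=W["wrist"]["world_to_cam"])
o=arm.get_obs();p=o["tool_pos"];R=o["eef_rot"]
for n in("wrist","scene","top"):
    c=W[n]
    for d in(.058,.035,-.01):
        q=c["world_to_cam"]@[*(p+[0,.0,d]),1];u=c["K"]@q[:3];print(n,d,(u[:2]/u[2]).round(1))
im=W["wrist"]["frame"];h=cv2.cvtColor(im,cv2.COLOR_BGR2HSV)
roi=h[120:325,260:400]
# coarse ascii of value/sat around the held shaker
for r in range(130,328,9):print(r,' '.join(f"{int(h[r,c,2]):3d}/{int(h[r,c,1]):3d}" for c in range(262,395,11)))
E
```

```text
wrist 0.058 [322. 313.]
wrist 0.035 [322.2 291.3]
wrist -0.01 [322.5 262. ]
scene 0.058 [162.2 260.8]
scene 0.035 [165.8 267.7]
scene -0.01 [172.6 280.4]
top 0.058 [211.4 171.2]
top 0.035 [213.1 174.4]
top -0.01 [216.2 180.3]
130  79/ 19  73/ 21  74/ 24  74/ 38  77/ 50 160/167 230/164 157/158  68/ 56  65/ 55  70/ 29  68/ 15  70/ 15
139  73/ 17  71/ 11  70/ 47  71/ 32  80/ 48  66/ 66  64/ 88  65/ 51  68/ 79  62/ 49  72/ 11  66/ 15  62/ 12
148  69/ 11  73/  7  68/ 19  78/ 10  77/ 33  75/ 17  61/ 59  68/ 45  61/ 42  61/ 54  67/ 19  65/  8  64/ 32
157  65/ 12  69/  4  65/  8  79/ 10  75/ 17  72/ 11  65/ 16  60/ 47  56/ 23  63/  4  65/  8  70/ 11  64/  4
166  73/ 21  69/ 11  70/  7  71/ 11  70/ 11  72/  4  74/ 14  71/  4  67/ 11  71/ 11  67/  0  62/ 25  67/ 11
175  76/ 30  68/  8  91/104  98/114 102/108 105/102 104/103 109/101  98/ 96  79/ 77  66/ 19  69/  7  69/ 15
184  71/ 29 130/126 119/122 121/120 124/121 125/116 111/110 118/112 117/111 129/119  72/ 21  72/ 11  66/ 15
193  68/ 23  75/ 27 104/105  89/106 142/ 99 140/ 95 131/ 97 134/ 99  84/103  82/103  57/ 40  72/ 25  68/ 23
202  79/ 3
[... 801 characters left out ...]
/  5 109/ 12 113/ 14  84/ 61  96/ 88  57/ 18  56/ 18
274  82/ 28  77/ 73  76/ 70 127/ 18 165/  6 212/  4 212/  7 193/  3 153/  2  63/ 36  89/ 83  57/  4  49/ 42
283  74/ 28  71/ 86  63/ 28 117/  7 126/  6 241/  2 230/  1 220/  2 183/  6  58/ 13  91/ 84  89/ 89  51/ 25
292  67/ 88  70/ 76  57/ 31 121/  6 136/  9 140/  7 150/  5 125/ 10 129/  8 102/  3  82/ 72  74/ 65  54/ 19
301  69/ 81  70/ 73  46/ 22 120/  2 137/  2 145/  4 149/  3 144/  4 133/  6 104/  5  59/ 35  74/ 62  67/ 76
310  71/ 72  68/ 75  51/ 25 115/  9 138/  4 247/  0 251/  2 241/  2 227/  1 118/  4  53/ 10  68/ 64  71/ 57
319  70/ 66  53/  0  53/ 10 112/  7 134/  6 147/  9 143/  4  44/ 12 125/  4  57/  9  48/ 32  71/ 57  67/ 76
```

```bash
python3 - <<'E'
from h import *
c=dict(np.load("w10.npz"));im=cv2.imread("pics/wrist10.png");h=cv2.cvtColor(im,cv2.COLOR_BGR2HSV)
m=((h[...,1]<32)&(h[...,2]>92)).astype(np.uint8)*255;m[:225]=0;m[326:]=0;m[:,:285]=0;m[:,375:]=0
m=cv2.morphologyEx(m,cv2.MORPH_OPEN,np.ones((3,3)))
for r in range(230,326,6):
    x=np.flatnonzero(m[r]);print(r,(x[0],x[-1]) if len(x) else None,end=' ')
print()
p=arm.get_obs()["tool_pos"]
th=np.linspace(0,2*np.pi,72)
def circ(hh,r,hg,tilt=0,dy=.0015):   # hg: height of pads on shaker; tilt about x (rad), pivot at pad
    P=np.c_[r*np.cos(th),r*np.sin(th),np.full(72,hh-hg)]
    ct,st=np.cos(tilt),np.sin(tilt);P=P@np.array([[1,0,0],[0,ct,-st],[0,st,ct]]).T+p+[0,dy,.019]
    q=(c["world_to_cam"]@np.c_[P,np.ones(72)].T)[:3];u=c["K"]@q;u=u[:2]/u[2];return u[0].min().round(),u[0].max().round(),u[1].min().round(),u[1].max().round()
for hg in(52,62):
  for t in(-.15,0,.15):
    print(hg,t,'widest',circ(.03,.022,hg/1e3,t),'neck',circ(.066,.0155,hg/1e3,t),'domerim',circ(.068,.017,hg/1e3,t))
s=cv2.imread("pics/scene10.png");hs=cv2.cvtColor(s,cv2.COLOR_BGR2HSV)
ms=((hs[...,1]<40)&(hs[...,2]>100)).astype(np.uint8)*255;ms[:230]=0;ms[330:]=0;ms[:,:130]=0;ms[:,215:]=0
n,l,st,ce=cv2.connectedComponentsWithStats(ms);print([(st[i].tolist(),ce[i].round(1).tolist()) for i in range(1,n) if st[i,4]>25])
E
```

```text
230 None 236 (np.int64(314), np.int64(332)) 242 (np.int64(304), np.int64(343)) 248 (np.int64(299), np.int64(349)) 254 (np.int64(295), np.int64(354)) 260 (np.int64(292), np.int64(355)) 266 (np.int64(291), np.int64(355)) 272 (np.int64(292), np.int64(357)) 278 (np.int64(292), np.int64(356)) 284 (np.int64(292), np.int64(359)) 290 (np.int64(290), np.int64(361)) 296 (np.int64(289), np.int64(361)) 302 (np.int64(289), np.int64(361)) 308 (np.int64(290), np.int64(361)) 314 (np.int64(291), np.int64(360)) 320 (np.int64(294), np.int64(357)) 
52 -0.15 widest (np.float64(285.0), np.float64(359.0), np.float64(232.0), np.float64(305.0)) neck (np.float64(291.0), np.float64(354.0), np.float64(251.0), np.float64(314.0)) domerim (np.float64(287.0), np.float64(358.0), np.float64(249.0), np.float64(318.0))
52 0 widest (np.float64(285.0), np.float64(360.0), np.float64(227.0), np.float64(298.0)) neck (np.float64(291.0), np.float64(354.0), np.float64(257.0), np.float64(316.0)) domerim (np.float64(287.0), np.float64(357.0), np.float64(255.0), np.float64(320.0))
52 0.15 widest (np.float64(285.0), np.float64(360
[... 369 characters left out ...]
float64(307.0)) domerim (np.float64(289.0), np.float64(356.0), np.float64(246.0), np.float64(311.0))
62 0 widest (np.float64(287.0), np.float64(358.0), np.float64(223.0), np.float64(291.0)) neck (np.float64(293.0), np.float64(352.0), np.float64(251.0), np.float64(307.0)) domerim (np.float64(289.0), np.float64(356.0), np.float64(249.0), np.float64(311.0))
62 0.15 widest (np.float64(287.0), np.float64(359.0), np.float64(217.0), np.float64(282.0)) neck (np.float64(293.0), np.float64(352.0), np.float64(254.0), np.float64(306.0)) domerim (np.float64(289.0), np.float64(355.0), np.float64(253.0), np.float64(310.0))
[([130, 241, 9, 12, 45], [134.4, 246.6]), ([163, 277, 18, 17, 184], [172.8, 285.2])]
```

The shaker hangs upright: body and dome are both shifted by the same roughly 3 mm towards -y, with no tilt. I'll carry it to its compartment.

```bash
python3 -m inch '[[[-0.4,-0.03,0],[0,0,0]],[[-1,-0.03,0],[0,0,0]],[[-1,-0.03,0],[0,0,0]],[[-1,-0.03,0],[0,0,0]],[[-1,-0.03,0],[0,0,0]],[[-1,-0.03,0],[0,0,0]],[[-1,-0.03,0],[0,0,0]],[[-1,-0.03,0],[0,0,0]],[[-1,-0.03,0],[0,0,0]],[[-1,-0.03,0],[0,0,0]],[[-1,-0.03,0],[0,0,0]],[[-1,-0.03,0],[0,0,0]],[[-1,-0.03,0],[0,0,0]],[[-1,-0.03,0],[0,0,0]],[[-1,-0.03,0],[0,0,0]],[[-1,-0.03,0],[0,0,0]],[[-1,-0.03,0],[0,0,0]],[[-1,-0.03,0],[0,0,0]],[[-1,-0.03,0],[0,0,0]],[[-1,-0.03,0],[0,0,0]]]' && python3 -m inch '[[[-1,-0.03,0],[0,0,0]],[[-1,-0.03,0],[0,0,0]],[[-1,-0.03,0],[0,0,0]],[[-1,-0.03,0],[0,0,0]],[[-1,-0.03,0],[0,0,0]],[[-1,-0.03,0],[0,0,0]],[[-1,-0.03,0],[0,0,0]],[[-1,-0.03,0],[0,0,0]],[[-1,-0.03,0],[0,0,0]],[[-1,-0.03,0],[0,0,0]],[[-0.95,-0.03,0],[0,0,-0.33]],[[0,0,0],[0,0,0]],[[0,0,0],[0,0,0]],[[0,0,0],[0,0,0]]]'
```

```text
time_s: 47.45
tool_pos: [0.491, -0.1155, 0.1961]
eef_rot: [[-0.04, 0.999, -0.0], [0.999, 0.04, -0.0], [-0.0, -0.0, -1.0]]
force: [-0.0, 0.5, -0.6]
width: 0.371
finger_force: 29.9
time_s: 49.2
tool_pos: [0.4953, -0.3867, 0.196]
eef_rot: [[-0.076, 0.997, -0.0], [0.997, 0.076, 0.0], [0.0, -0.0, -1.0]]
force: [-0.3, -0.2, -1.1]
width: 0.372
finger_force: 29.9
```

```bash
python3 -m inch '[[[-0.04,0,0.8],[0,0,0]],[[0,0,1],[0,0,0]],[[0,0,1],[0,0,0]],[[0,0,1],[0,0,0]],[[0,0,1],[0,0,0]],[[0,0,0.8],[0,0,0]],[[0,0,0.3],[0,0,0]],[[0,0,0.05],[0,0,0]],[[0,0,0],[0,0,0]],[[0,0,0],[0,0,0]]]'
```

```text
time_s: 50.45
tool_pos: [0.496, -0.3889, 0.0482]
eef_rot: [[-0.076, 0.997, 0.001], [0.997, 0.076, -0.001], [-0.001, 0.001, -1.0]]
force: [0.4, -0.9, -2.0]
width: 0.374
finger_force: 29.9
```

```bash
python3 -m inch '[[[0,0,0.18],[0,0,0]],[[0,0,0],[0,0,0]]]' && python3 -m inch '[[[0,0,0],[0,0,0]],[[0,0,0],[0,0,0]],[[0,0,0],[0,0,0]],[[0,0,0],[0,0,0]],[[0,0,0],[0,0,0]],[[0,0,-0.5],[0,0,0]],[[0,0,-1],[0,0,0]],[[0,0,-1],[0,0,0]],[[0,0,-1],[0,0,0]],[[0,0,-1],[0,0,0]],[[0,0,-1],[0,0,0]],[[0,0,-1],[0,0,0]],[[0,0,-1],[0,0,0]],[[-1,0,-0.5],[0,0,0]],[[-1,0,0],[0,0,0]],[[-1,0,0],[0,0,0]],[[-1,0,0],[0,0,0]],[[0,0,0],[0,0,0]],[[0,0,0],[0,0,0]]]' -1
python3 - <<'E'
from h import *
c=cams.get_image("wrist");cv2.imwrite("pics/w11.png",c["frame"])
o=np.array([.4871,-.2738]);y=.076;R=np.array([[np.cos(y),-np.sin(y)],[np.sin(y),np.cos(y)]])
h=cv2.cvtColor(c["frame"],cv2.COLOR_BGR2HSV)
def px(x,yy,z):
    q=c["world_to_cam"]@[*(o+R@[x,yy]),z,1];u=c["K"]@q[:3];return u[:2]/u[2],q[2]
for n,yy,z,r,f in(("yel",.117,.106,.0205,lambda h:(h[...,0]>20)&(h[...,0]<34)&(h[...,1]>120)),("red",.039,.116,.0225,lambda h:((h[...,0]<7)|(h[...,0]>172))&(h[...,1]>150)),
  ("tin",-.039,.082,.0285,lambda h:(h[...,1]<32)&(h[...,2]>92)),("shaker",-.117,.09,.018,lambda h:(h[...,1]<32)&(h[...,2]>92))):
    u,d=px(0,yy,z);rp=r*350/d;m=f(h).astype(np.uint8)*255;k=np.zeros_like(m);cv2.circle(k,(int(u[0]),int(u[1])),int(rp*1.5),255,-1);m&=k
    m=cv2.morphologyEx(m,cv2.MORPH_OPEN,np.ones((3,3)));p=np.argwhere(m)
    if len(p)<20:print(n,'none',u);continue
    (a,b),q=cv2.minEnclosingCircle(p[:,::-1].astype(np.float32));cx=p.mean(0)[::-1]
    print(n,'pred',u.round(),'seen',round(a),round(b),'r',round(q,1),'exp r',rp.round(1),'rack pos',(R.T@(onz((a,b),c,z)[:2]-o)).round(4),'area',len(p),'by centroid',(R.T@(onz(cx,c,z)[:2]-o)).round(4))
E
```

```text
time_s: 50.7
tool_pos: [0.4958, -0.3887, 0.043]
eef_rot: [[-0.076, 0.997, 0.001], [0.997, 0.076, -0.0], [-0.001, 0.001, -1.0]]
force: [0.3, -0.1, 0.7]
width: 0.371
finger_force: 29.9
time_s: 53.08
tool_pos: [0.5029, -0.4874, 0.2431]
eef_rot: [[-0.076, 0.997, -0.0], [0.997, 0.076, 0.0], [0.0, -0.0, -1.0]]
force: [0.5, -0.2, 0.4]
width: 0.999
finger_force: 0.0
yel none [ 324.72407539 -230.19727179]
red none [ 324.99096834 -109.39275785]
tin pred [325.  23.] seen 325 22 r 46.9 exp r 31.7 rack pos [-0.0001 -0.0385] area 4222 by centroid [ 0.0036 -0.045 ]
shaker pred [325. 113.] seen 325 113 r 29.0 exp r 19.3 rack pos [-0.0004 -0.1166] area 1919 by centroid [ 0.0011 -0.1159]
```

```bash
python3 - <<'E'
from h import *
o=np.array([.4871,-.2738]);y=.076;R=np.array([[np.cos(y),-np.sin(y)],[np.sin(y),np.cos(y)]])
F=dict(yel=(.117,.106,.0205,lambda h:(h[...,0]>21)&(h[...,0]<34)&(h[...,1]>140)&(h[...,2]>100)),red=(.039,.116,.0225,lambda h:((h[...,0]<7)|(h[...,0]>172))&(h[...,1]>150)),
  tin=(-.039,.082,.0285,lambda h:(h[...,1]<45)&(h[...,2]>92)),shaker=(-.117,.09,.018,lambda h:(h[...,1]<45)&(h[...,2]>92)))
for v in("wrist","scene","top"):
    c=cams.get_image(v);h=cv2.cvtColor(c["frame"],cv2.COLOR_BGR2HSV)
    if v!="wrist":cv2.imwrite(f"pics/{v}11.png",c["frame"])
    for n,(yy,z,r,f) in F.items():
        q=c["world_to_cam"]@[*(o+R@[0,yy]),z,1];u=c["K"]@q[:3];u=u[:2]/u[2]
        if not(0<u[0]<640 and 0<u[1]<480):continue
        l,num=None,None;N,l,st,ce=cv2.connectedComponentsWithStats(f(h).astype(np.uint8))
        w=[(st[i].tolist(),ce[i].round(1).tolist(),(R.T@(onz(ce[i],c,z)[:2]-o)).round(4).tolist()) for i in range(1,N) if st[i,4]>20 and np.hypot(*(ce[i]-u))<r*3*c["K"][0,0]/q[2]]
        print(v,n,'pred',u.round(1),'exp d',(2*r*c["K"][0,0]/q[2]).round(1),w)
E
```

```text
wrist tin pred [325.2  22.8] exp d 63.5 [([284, 16, 6, 31, 79], [286.0, 30.8], [-0.0353, -0.0454]), ([285, 48, 8, 107, 420], [288.5, 110.2], [-0.0349, -0.1131]), ([295, 87, 7, 27, 114], [297.7, 101.4], [-0.026, -0.1053])]
wrist shaker pred [325.3 113.7] exp d 38.7 [([285, 48, 8, 107, 420], [288.5, 110.2], [-0.0342, -0.1139]), ([295, 87, 7, 27, 114], [297.7, 101.4], [-0.0254, -0.1062]), ([296, 125, 3, 22, 25], [296.2, 136.6], [-0.0275, -0.1374])]
scene yel pred [388.7 188.8] exp d 17.3 [([379, 184, 17, 17, 124], [386.6, 193.3], [-0.007, 0.1306])]
scene red pred [412.5 170.4] exp d 18.6 [([402, 165, 19, 19, 220], [410.5, 175.1], [-0.0076, 0.0536])]
scene tin pred [432.2 165.4] exp d 22.5 [([416, 145, 38, 45, 612], [434.1, 167.6], [-0.0082, -0.0373])]
scene shaker pred [453.6 149.2] exp d 14.0 [([431, 0, 68, 303, 597], [464.5, 152.3], [-0.0253, -0.1301])]
top yel pred [394.5 254.6] exp d 14.7 []
top red pred [422.3 261.3] exp d 16.3 []
top tin pred [447.2 271.3] exp d 20.2 []
top shaker pred [475.1 278.2] exp d 12.9 []
```

```bash
python3 - <<'E'
from h import *
o=np.array([.4871,-.2738]);y=.076;R=np.array([[np.cos(y),-np.sin(y)],[np.sin(y),np.cos(y)]])
c=cams.get_image("wrist");g=cv2.medianBlur(cv2.cvtColor(c["frame"],cv2.COLOR_BGR2GRAY),3)
for n,y0,y1,rmin,rmax,z in(("tin",0,80,26,40,.082),("shaker",70,180,14,28,.085)):
    k=cv2.HoughCircles(g[y0:y1,265:390],cv2.HOUGH_GRADIENT,1,15,param1=100,param2=12,minRadius=rmin,maxRadius=rmax)
    if k is not None:
        for a,b,r in k[0][:4]:print(n,a+265,b+y0,r,(R.T@(onz((a+265,b+y0),c,z)[:2]-o)).round(4))
h=cv2.cvtColor(c["frame"],cv2.COLOR_BGR2HSV)
for r in range(70,170,6):print(r,' '.join(f"{int(h[r,q,2]):3d}/{int(h[r,q,1]):3d}" for q in range(290,366,6)))
E
```

```text
tin 323.5 28.5 31.6 [-0.0014 -0.0438]
tin 331.5 41.5 33.5 [ 0.0059 -0.0544]
shaker 321.5 108.5 22.9 [-0.0034 -0.1122]
70 247/ 52 246/ 43 244/ 54 247/ 35 212/ 24 225/ 10 222/ 11 219/ 16 239/ 55 247/ 32 247/ 30 247/ 30 248/  1
76 248/ 47 246/ 44 244/ 50 247/ 34 247/ 29 247/ 27 247/ 31 247/ 27 247/ 26 247/ 30 247/ 34 247/ 37 248/  1
82 247/ 49 247/ 52 247/ 52 247/ 47 247/ 49 246/ 49 246/ 47 247/ 42 247/ 46 247/ 49 252/  3 253/  4 248/  1
88 247/ 44 247/ 40 245/ 49 247/ 36 247/ 28 247/ 29 247/ 27 247/ 26 247/ 26 247/ 32 247/ 38 247/ 33 248/  1
94 247/ 49 246/ 43 245/ 45 247/ 35 247/ 32 250/  3 247/  0 248/  1 252/  5 247/  0 247/  0 248/  1 247/  0
100 247/ 43 246/ 48 245/ 52 247/ 40 247/  0 247/  0 247/  0 247/  0 247/  0 247/  0 247/  0 248/  1 247/  0
106 247/ 44 246/ 47 245/ 52 249/  2 247/  0 247/  0 247/  0 247/  0 247/  0 247/  0 247/  0 249/  2 247/  0
112 249/  2 247/ 42 249/ 16 247/  0 247/  0 247/  0 247/  0 247/  0 247/  0 248/  1 247/  0 249/  2 247/  0
118 248/  1 247/ 46 247/  0 249/  1 247/  0 247/  0 248/  0 247/  0 247/  1 247/ 30 247/  0 250/  2 247/  0
124 248/  1 247/ 45 247/  0 221/ 28 247/  0 247/  0 247/  0 247/  1 239/ 11 247/ 28 247/  0 250/  2 247/  0
130 250/  8 247/ 44 247/  0 249/  1 222/ 36 236/ 14 245/  5 213/ 47 216/ 50 247/ 32 249/  2 251/  3 247/  0
136 247/ 39 247/ 46 247/  0 247/  0 248/ 24 201/ 46 208/ 50 243/ 35 247/ 28 247/ 33 246/ 53 250/  3 247/  0
142 247/ 39 247/ 42 249/  2 247/  0 248/  1 247/ 37 247/ 30 247/ 29 247/ 27 247/ 31 246/ 54 250/  3 247/  0
148 247/ 38 248/ 41 246/ 51 250/  3 247/  0 247/  0 251/  4 247/ 31 247/ 31 247/ 35 248/  1 249/  2 247/  0
154 248/ 41 248/ 48 245/ 61 246/ 48 251/  4 247/  0 247/  0 249/  2 247/ 46 248/  1 247/  2 248/ 11 249/  2
160 247/ 44 240/ 72 247/ 31 247/ 30 247/ 29 249/  2 247/  0 247/  0 247/  0 247/  0 247/  0 247/  9 247/  0
166 246/ 77 239/ 76 244/ 73 246/ 69 246/ 67 245/ 74 254/ 15 254/ 15 254/ 17 254/ 15 254/ 15 252/ 27 255/ 27
```

The last wrist frame is overexposed, but the fit puts the shaker within 5 mm. I'll rise for a second, wider check of all four.

```bash
python3 -m inch '[[[0.2,0,-1],[0,0,0]],[[0.2,0,-1],[0,0,0]],[[0.2,0,-1],[0,0,0]],[[0.2,0,-1],[0,0,0]],[[0.2,0,-1],[0,0,0]],[[0.2,0,-1],[0,0,0]],[[0,0,0],[0,0,0]],[[0,0,0],[0,0,0]]]'; python3 - <<'E'
from h import *
o=np.array([.4871,-.2738]);y=.076;R=np.array([[np.cos(y),-np.sin(y)],[np.sin(y),np.cos(y)]])
for v in ("wrist","scene"):
  c=cams.get_image(v);cv2.imwrite(f"pics/{v}12.png",c["frame"]);g=cv2.medianBlur(cv2.cvtColor(c["frame"],cv2.COLOR_BGR2GRAY),3);hs=cv2.cvtColor(c["frame"],cv2.COLOR_BGR2HSV);print(v,'mean',g.mean())
  for n,yy,z,r in(("yel",.117,.106,.0205),("red",.039,.116,.0225),("tin",-.039,.082,.0285),("shaker",-.117,.085,.017)):
    q=c["world_to_cam"]@[*(o+R@[0,yy]),z,1];u=c["K"]@q[:3];u=(u[:2]/u[2]).astype(int);rp=r*c["K"][0,0]/q[2];w=int(rp*2)
    if not(0<u[0]<640 and 0<u[1]<480):print(n,'out');continue
    x0,y0=max(u[0]-w,0),max(u[1]-w,0)
    k=cv2.HoughCircles(g[y0:u[1]+w,x0:u[0]+w],cv2.HOUGH_GRADIENT,1,6,param1=100,param2=9,minRadius=int(rp*.85),maxRadius=int(rp*1.2)+1)
    print(n,u,rp.round(1),'hsv',hs[u[1],u[0]].tolist(),[(round(a+x0,1),round(b+y0,1),round(rr,1),(R.T@(onz((a+x0,b+y0),c,z)[:2]-o)).round(4).tolist()) for a,b,rr in (k[0][:3] if k is not None else [])])
E
```

```text
time_s: 54.32
tool_pos: [0.5005, -0.4579, 0.3917]
eef_rot: [[-0.076, 0.997, -0.001], [0.997, 0.076, 0.001], [0.001, -0.001, -1.0]]
force: [-0.0, -0.5, -0.8]
width: 0.998
finger_force: 0.0
wrist mean 123.41967122395833
yel out
red [325  10] 19.0 hsv [120, 1, 248] [(np.float64(325.5), np.float32(9.5), np.float32(18.8), [0.0001, 0.0399]), (np.float64(325.5), np.float32(18.5), np.float32(16.8), [0.0001, 0.0304]), (np.float64(319.5), np.float32(5.5), np.float32(19.0), [-0.0069, 0.0441])]
tin [325  86] 21.4 hsv [0, 0, 247] [(np.float64(327.5), np.float64(88.5), np.float32(25.4), [0.0027, -0.042]), (np.float64(324.5), np.float64(95.5), np.float32(18.5), [-0.0014, -0.0507])]
shaker [325 146] 12.4 hsv [0, 0, 247] [(np.float64(325.5), np.float64(148.5), np.float32(12.5), [-0.0002, -0.1196])]
scene mean 90.36884765625
yel [388 188] 8.6 hsv [18, 93, 223] [(np.float64(387.5), np.float64(194.5), np.float32(10.4), [-0.0111, 0.1317]), (np.float64(387.5), np.float64(187.5), np.float32(8.2), [0.0047, 0.1165])]
red [412 170] 9.3 hsv [18, 90, 223] [(np.float64(410.5), np.float64(172.5), np.float32(11.4), [-0.0017, 0.0476]), (np.float64(412.5), np.float64(166.5), np.float32(11.4), [0.0092, 0.0296]), (np.float64(429.5), np.float64(167.5), np.float32(9.6), [-0.0194, 0.0003])]
tin [432 165] 11.2 hsv [75, 2, 244] [(np.float64(429.5), np.float64(167.5), np.float32(9.6), [-0.0007, -0.0285]), (np.float64(411.5), np.float64(164.5), np.float32(13.4), [0.0357, -0.001])]
shaker [453 150] 6.6 hsv [30, 1, 235] []
```

All four containers measure within about 4 mm of their compartment centres, the arm is clear, and the time is 54 s. I'm handing in.

```bash
python3 -c "
from workcell import order
print(order.job_done())"
```

```text
the job is handed in; nothing more can be done
None
```

I moved all four containers into the pale rack in handle order (shaker, tin, red jar, yellow jar) with nothing tipped and handed the job in at about 54 s; the hand-in returned no verdict, and the last check was numeric because my 14 pictures were used up: red, tin and shaker within about 4 mm of centre in the final wrist view, yellow only roughly in the oblique scene view.

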